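# Put the last pot in the holding cabinet and shut its door on the catch

## Robot

A 6-joint arm with a two-finger parallel gripper is mounted at the origin on a cart in front of the work surface, level with it; the furniture and walls round the work are solid. World frame = base frame: x ahead of the robot, y to its left, z up, the work surface at z = 0. Lengths are in m, angles in rad, forces in N, time in s.
With the tool pointing down it reaches from about 0.35 to 0.775 m from the base axis. Payload 7.3 kg.
Tool frame: the origin (TCP) lies at the very end of the fingers, on their centre line; the grasp point (between the pads) lies 19 mm behind it; z points along the fingers, x is the direction in which the jaws open and shut, and the axes are right-handed (so a half turn about z gives the same grasp; the last joint's range is limited). The gripper opens to 92 mm and grips with 3 to 60 N. Pads are 19 mm wide; open, the fingers measure 130 mm over their backs; the gripper's body (75 mm by 190 mm) begins 47 mm behind the grasp point.
Start: joints at [-1.37, 0.342, 1.524, -0, 1.275, -0.146], TCP at [0.178, -0.494, 0.227] pointing down, gripper open.
Joint ranges: [-2.53, 2.53], [-0.77, 2.02], [0.04, 2.7], [-1, 4.14], [0.28, 2.66], [-3.11, 3.11]. Speed limits (rad/s): [2.57, 2.57, 3.14, 3.14, 3.14, 3.14].

## Interface

Orientations are given as [roll, pitch, yaw] about the fixed x, y, z axes, in that order (R = Rz(yaw) Ry(pitch) Rx(roll)).
In Python, from cell import observe, read_camera, camera_params, hand_in gives the robot as it stands.
- The arm moves only by the tool apply_moves, never from a script. Its argument "increments" is a list of rows, each an object with "grip": the opening, from 0 (shut) to 1 (fully open); "linear": the shift along the world's x, y, z in mm, a list of three; "turn": the turn, a rotation vector about the world's x, y, z in units of 6 degrees (1.0 is 6 degrees), a list of three. A call has 1 to 10 rows; each row is the pose to reach, as a shift and turn from the pose commanded when the call began; what a row does not reach only later rows make up. A row lasts 1/10 s, in which the tool goes at most 50 mm and 8.59 degrees, less where a joint would pass 70% of its speed; a pose out of reach is approached as far as the arm can. A call with a gripper value outside its range is refused whole. The fingers move at their own pace and stop on an object; "grip_force" is the grip in N (left out, the last holds). Time passes only in rows, so rows that repeat a pose let the fingers close. It gives the time, the measured TCP pose, the force and the opening at its end, in the units of the state.
- observe(): the state, without advancing time (a new reading comes with each control period).
- read_camera(name): name is "scene" or "top" or "wrist"; returns the picture (400x640x3 uint8, red, green, blue); there is no depth.
- camera_params(name): a dict with "camera_matrix" (3x3 intrinsics, pixels), "world_to_cam" (4x4, takes a point from world to camera coordinates); the wrist camera has in their place "hand_eye" (4x4, takes a point from camera to tool coordinates, whose origin is the TCP and whose axes are the tool frame's). Camera axes: x right, y up, looking along -z (the intrinsics and any distortion apply to the point x, -y, -z); pixel columns grow to the right and rows downward; lengths in m; the calibration is good to about 2 mm. The wrist camera is an equidistant fisheye: a pixel r from the principal point sees the ray r / f radians off the axis. A picture is of the moment at which its call begins: read the wrist's pose just before it. camera_params takes no time and is no camera call.
- hand_in(): hands the job in, once; it reports no verdict.
The state is a dict: "time": time; "qpos": joint angles; "qvel": joint speeds; "joint_efforts": joint torques, N m; "tool_pos": TCP position; "tool_rot": TCP orientation; "contact_force": force on the tool from outside, world axes, zero at the start; "torque": the same for the moment, N m; "opening": finger opening in m.
Only numpy, scipy, OpenCV 4.12 (cv2) and the standard library are available. Lean on these libraries where they do the work, as an engineer would, in place of code of your own. Each camera call takes 0.05 s, during which the arm holds its last target.

## Task

Stand the small lidded sauce pot from the table upright on the floor of the steel holding cabinet, beside the cup that is already in there and wholly behind the door line, and let go of it. Then push the cabinet's door fully shut until it snaps past its catch and stays home. Keep the pot upright, and do not shift or knock over the cup inside or the other things standing on the table.

Things in the scene. Friction and masses are not known exactly. Their poses are not given: they have to be found in the camera images.
- pot: lidded plastic portion pot, 53 mm wide at the round lid rim (heights 30 to 36 mm), the body under it 48 mm wide and tapering to its foot, 36 mm tall, about 50 g. Origin at the centre of its underside, z up. Stands on the table to the right, in one of three places shared with the steel cup and the timer; the only lidded pot there.
- cabinet: fixed steel cabinet, 150 (x, depth) x 270 (y) x 225 mm (z). Origin: centre of its underside, on the table; x points into it, away from the robot, y left. Open front in the plane x = -75 mm. Inside: side walls at y = -127 and +127, back at x = +67, floor top z = 20, roof underside z = 215 mm. The roof covers the inside: reach in through the front, hand leaning back to the robot 30 to 45 degrees.
- cabinet_place (a point): a good place for the pot's underside: on the cabinet floor in its free right half, 65 mm behind the front plane, 50 mm right of the middle. Axes as the cabinet's. A small spring roller catch hangs from the roof near the right front corner (x = -69, y = -110 mm in the cabinet frame), down to z = 205 mm.
- door (a joint): door angle, rad: 0 is shut on its catch; grows as the free edge swings out towards the robot (clockwise from above), to 1.9. Starts at 1.0 to 1.4. Stays where it is left (hinge friction 0.06 N m). At about 0.06 it meets the spring catch, at 0.025 it is over it and then snaps to 0; this takes about 3 N at the free edge.
- door_hinge (a point): point on the upright hinge axis, left front edge of the cabinet, 195 mm above the table (cabinet frame x = -83, y = +135). Axes turn with the door: -y from hinge to free edge, -x out of its outer face. Door: steel frame with glass, 270 mm wide, 12 mm thick, 12 to 225 mm above the table. A bow handle stands 30 mm out, 250 mm from the hinge, 56 to 144 mm above the table.
- door_push (a point): point on the door's outer face, on the steel frame 215 mm from the hinge and 195 mm above the table (above the height of the handle, 30 mm below the door's top edge): push here. Axes as door_hinge.
- inside_cup: open steel cup, 64 mm wide, 44 mm tall, standing loose on the cabinet floor in its left half. Origin at the centre of its underside. Leave alone.
- steel_cup: open steel cup, 68 mm wide, 42 mm tall, loose on the table. Origin at the centre of its underside. Leave alone.
- timer: round twist kitchen timer, 62 mm wide, 40 mm tall, loose on the table. Origin at the centre of its underside. Leave alone.
- salt_shaker: salt shaker, 44 mm wide, 90 mm tall, loose on the table farther back. Origin at the centre of its underside. Leave alone.
Things that resemble listed ones, but are neither listed nor needed, are in the scene too. Leave any blue, orange or turquoise look-alike of the pot alone.

How it is judged:
On the way, in this order (a step that is already met when the one before it is completed fails the run):
1. the pot stands upright on the cabinet floor, behind the door line, and is let go (x of pot in the frame of cabinet between -0.05 and 0.045 m and y of pot in the frame of cabinet between -0.103 and 0.103 m and z of pot in the frame of cabinet between 0.015 and 0.026 m and angle between pot's own z axis and vertical below 0.12 rad and linear speed of pot below 0.03 m/s and contact force between the fingers and pot below 0.1 N), for 0.2 s.
2. the door is shut and past its catch (value of joint door below 0.015 rad), for 0.2 s.
At the end, for the whole second after the job is handed in: The pot stands upright (within 7 degrees) and at rest on the cabinet floor, wholly behind the front plane and between the side walls, and the door is on its catch (angle under 0.015 rad) and still (x of pot in the frame of cabinet between -0.05 and 0.045 m and y of pot in the frame of cabinet between -0.103 and 0.103 m and z of pot in the frame of cabinet between 0.015 and 0.026 m and angle between pot's own z axis and vertical below 0.12 rad and linear speed of pot below 0.03 m/s and value of joint door below 0.015 rad and velocity of joint door below 0.05 rad/s); the robot touches nothing.
It fails at once if the pot is tipped by more than 40 degrees (angle between pot's own z axis and vertical above 0.7 rad).
It fails at once if the steel cup inside is shifted by more than 30 mm or tipped (distance of inside_cup from where it was at the start of the episode above 0.03 m or angle between inside_cup's own z axis and vertical above 0.4 rad).
It fails at once if the steel cup on the table is shifted by more than 30 mm or tipped (distance of steel_cup from where it was at the start of the episode above 0.03 m or angle between steel_cup's own z axis and vertical above 0.4 rad).
It fails at once if the timer is shifted by more than 30 mm or tipped (distance of timer from where it was at the start of the episode above 0.03 m or angle between timer's own z axis and vertical above 0.4 rad).
It fails at once if the salt shaker is shifted by more than 30 mm or tipped (distance of salt_shaker from where it was at the start of the episode above 0.03 m or angle between salt_shaker's own z axis and vertical above 0.4 rad).
It also fails if it takes over 67 s, if anything falls off the work surface, if the arm or the gripper's body presses on something with over 40 N, if the wrist force passes 120 N, or if a joint passes its speed limit or range.

## Working session

There is one attempt and no reset: what is moved stays moved. The work goes in short steps, Python scripts to look and compute and a tool call to move; the robot and the scene stay as the last step left them, time stands still between calls to the robot, and variables do not carry over. Pictures are saved under pics/ and viewed, and the job is handed in when it is done.

Besides the shell and the picture viewer there is one more tool, called after "Call:" as name(argument=value, ...), one argument or row to a line, values as JSON. apply_moves: Moves the arm, as the interface text tells. Its arguments: {"type":"object","properties":{"increments":{"type":"array","items":{"type":"object","properties":{"grip":{"type":"number"},"linear":{"type":"array","items":{"type":"number"}},"turn":{"type":"array","items":{"type":"number"}}}}},"grip_force":{"type":"number"}},"required":["increments"]}

```bash
mkdir -p pics; ls
python3 - <<'E'
from cell import *
import cv2
for n in ["scene","top","wrist"]:
    p=camera_params(n); print(n,p)
    im=read_camera(n); cv2.imwrite(f"pics/{n}0.png",im[:,:,::-1])
print(observe())
E
```

```text
pics
scene {'camera_matrix': array([[369.28123482,   0.        , 318.58682815],
       [  0.        , 369.28123482, 199.75754203],
       [  0.        ,   0.        ,   1.        ]]), 'world_to_cam': array([[-0.10386901, -0.99457398, -0.00581552,  0.00322299],
       [ 0.54404784, -0.06171088,  0.83678176, -0.41793087],
       [-0.83260025,  0.08375177,  0.54750568, -0.56801009],
       [ 0.        ,  0.        ,  0.        ,  1.        ]])}
top {'camera_matrix': array([[443.51574117,   0.        , 316.72745738],
       [  0.        , 443.51574117, 200.21961625],
       [  0.        ,   0.        ,   1.        ]]), 'world_to_cam': array([[-1.35120761e-01, -9.90828982e-01,  5.55034357e-04,
        -2.93051006e-03],
       [ 7.75431914e-01, -1.05398008e-01,  6.22572571e-01,
        -5.40397537e-01],
       [-6.16804447e-01,  8.45528712e-02,  7.82561873e-01,
        -1.02599288e+00],
       [ 0.00000000e+00,  0.00000000e+00,  0.00000000e+00,
         1.00000000e+00]])}
wrist {'camera_matrix': array([[309.70691629,   0.        , 318.71180559],
       [  0.        , 309.70691629, 201.7761
[... 399 characters left out ...]
000000e+00]])}
{'time': 0.15, 'qpos': array([-1.36994283e+00,  3.42571678e-01,  1.52477666e+00,  9.75190446e-06,
        1.27541557e+00, -1.45949681e-01]), 'qvel': array([-1.55706271e-03, -1.47916366e-03, -2.72193834e-03, -5.57114311e-05,
       -1.61581861e-03, -1.78622873e-03]), 'joint_efforts': array([ 2.68077029e-04, -4.31471515e+01, -2.44353944e+01,  7.16558355e-02,
        5.36840816e-02, -8.85311374e-05]), 'tool_pos': array([ 0.17843189, -0.49342862,  0.22620725]), 'tool_rot': array([-3.14141309e+00,  1.15745151e-03, -1.22399589e+00]), 'contact_force': array([-0.34912989, -0.2771707 ,  0.16103509]), 'torque': array([0.00492956, 0.00539238, 0.00372065]), 'opening': 0.09191238282444232}
```

View pics/scene0.png

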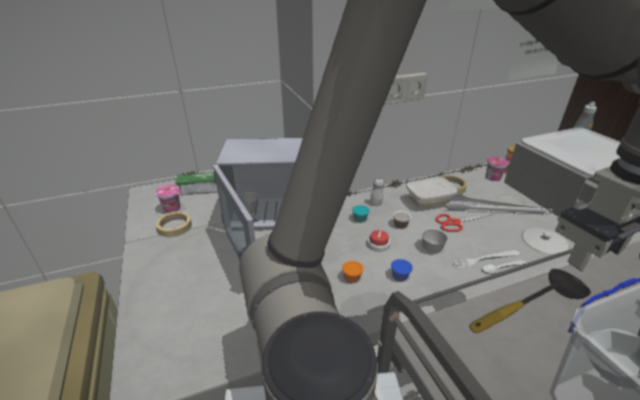

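View pics/top0.png

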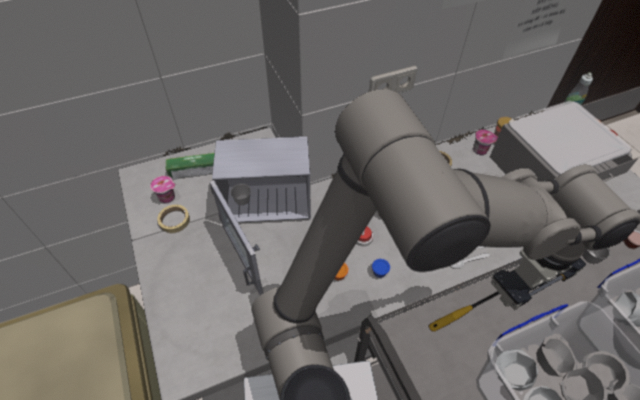

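View pics/wrist0.png

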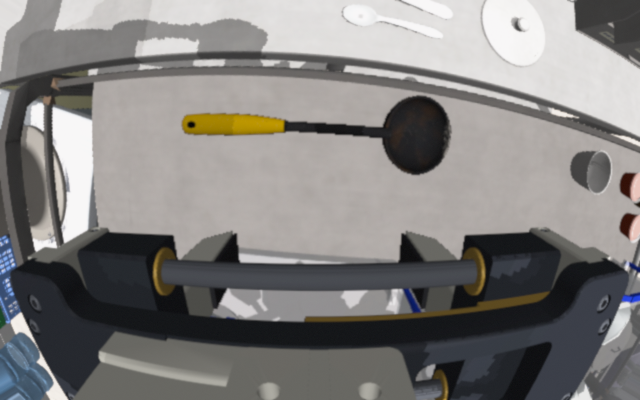

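```bash
cat > h.py <<'E'
import numpy as np, cv2
from cell import *
def ray(name,u,v):
    p=camera_params(name);K=p["camera_matrix"];T=p["world_to_cam"];R=T[:3,:3]
    d=np.array([(u-K[0,2])/K[0,0],-(v-K[1,2])/K[1,1],-1.]);return -R.T@T[:3,3],R.T@d
def onz(name,u,v,z):
    o,d=ray(name,u,v);return o+d*(z-o[2])/d[2]
def proj(name,P):
    p=camera_params(name);K=p["camera_matrix"];T=p["world_to_cam"]
    c=T[:3,:3]@np.asarray(P,float)+T[:3,3];return K[0,0]*c[0]/-c[2]+K[0,2],K[1,1]*-c[1]/-c[2]+K[1,2]
from scipy.spatial.transform import Rotation as Ro
def wray(u,v,pos,rot):
    p=camera_params("wrist");K=p["camera_matrix"];H=p["hand_eye"]
    x=(u-K[0,2])/K[0,0];y=(v-K[1,2])/K[0,0];r=np.hypot(x,y);
    d=np.array([np.sin(r)*x/r,-np.sin(r)*y/r,-np.cos(r)]) if r>0 else np.array([0,0,-1.])
    R=Ro.from_euler('xyz',rot).as_matrix()
    return pos+R@H[:3,3],R@H[:3,:3]@d
def wonz(u,v,z,s):
    o,d=wray(u,v,s["tool_pos"],s["tool_rot"]);return o+d*(z-o[2])/d[2]
E
python3 - <<'E'
import cv2
im=cv2.imread("pics/scene0.png")
a=cv2.resize(im[160:290,200:320],None,fx=5,fy=4.6*1,interpolation=cv2.INTER_CUBIC)
cv2.imwrite("pics/a.png",a[:600])
b=cv2.resize(im[165:290,330:480],None,fx=5,fy=4.5,interpolation=cv2.INTER_CUBIC);cv2.imwrite("pics/b.png",b)
im=cv2.imread("pics/top0.png")
a=cv2.resize(im[130:300,200:320],None,fx=3.5,fy=3.5,interpolation=cv2.INTER_CUBIC)
cv2.imwrite("pics/c.png",a)
E
```

```text
(no output)
```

View pics/a.png

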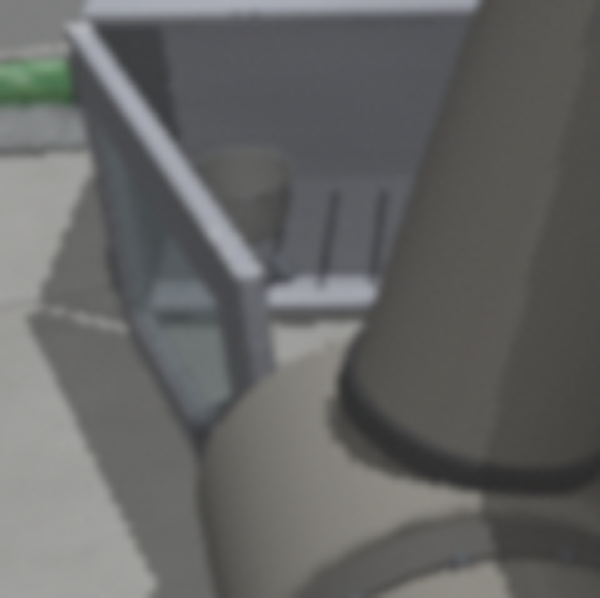

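View pics/b.png

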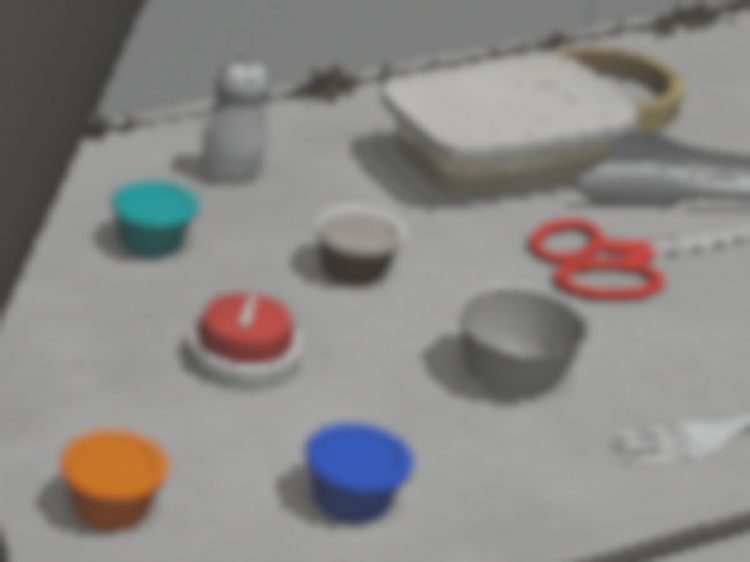

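View pics/c.png

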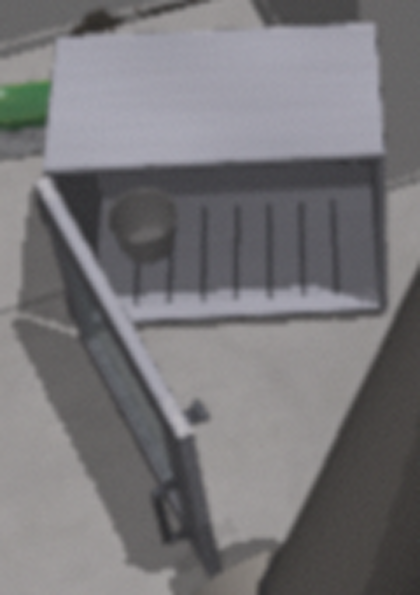

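Run:
```python
from h import *
np.set_printoptions(precision=4,suppress=True)
for nm,u,v,z in [("FL",212.6,178,.225),("FR",309.4,174.3,.225),("BL",216.3,140.9,.225),("BR",306.9,136.9,.225),("FRbot",310,220.9,0),("hinge",211.5,181.5,.225),("doorfree",253.5,253.5,.225),("icup rim",200+144/3.5,130+206/3.5,.064)]:
    print(nm,onz("top",u,v,z))
for nm,u,v,z in [("doorfree",200+252/5,160+272/4.6,.225),("hinge",200+75/5,160+27/4.6,.225),("roofFLish",218,140+24,.225),
 ("pot lid",401.6,216.8,.036),("timer",330+246/5,165+328/4.5,.04),("scup rim",330+523/5,165+333/4.5,.042),("salt base",330+235/5,165+170/4.5,0.01),("turq",361,211,.036),("orange",353,268,.036),("blue",402,266,.036)]:
    print(nm,onz("scene",u,v,z))
```

```text
FL [0.6221 0.2006 0.225 ]
FR [ 0.5999 -0.0642  0.225 ]
BL [0.7677 0.1912 0.225 ]
BR [ 0.7487 -0.0755  0.225 ]
FRbot [ 0.6038 -0.0638  0.    ]
hinge [0.6097 0.2035 0.225 ]
doorfree [0.3648 0.1009 0.225 ]
icup rim [0.7111 0.1413 0.064 ]
doorfree [0.3624 0.1011 0.225 ]
hinge [0.6016 0.2011 0.225 ]
roofFLish [0.611  0.1948 0.225 ]
pot lid [ 0.5887 -0.2988  0.036 ]
timer [ 0.4972 -0.2103  0.04  ]
scup rim [ 0.4742 -0.3527  0.042 ]
salt base [ 0.706  -0.2569  0.01  ]
turq [ 0.6305 -0.1886  0.036 ]
orange [ 0.397  -0.1217  0.036 ]
blue [ 0.3908 -0.2408  0.036 ]
```

Call:
apply_moves(
  increments=[
    {"linear":[0,0,40],"turn":[0,0,1],"grip":1},
    {"linear":[30,20,50],"turn":[0,0,2],"grip":1},
    {"linear":[60,40,60],"turn":[0,0,3.4],"grip":1},
    {"linear":[90,60,60],"turn":[0,0,4.8],"grip":1},
    {"linear":[120,80,60],"turn":[0,0,6.2],"grip":1},
    {"linear":[150,100,60],"turn":[0,0,7.6],"grip":1},
    {"linear":[180,120,60],"turn":[0,0,9],"grip":1},
    {"linear":[210,140,60],"turn":[0,0,10.4],"grip":1},
    {"linear":[240,160,60],"turn":[0,0,11.8],"grip":1},
    {"linear":[270,180,60],"turn":[0,0,13],"grip":1},
  ],
)

```text
time: 1.15
tool_pos: [0.4495, -0.3127, 0.2865]
tool_rot: [-3.141, 0.0, 0.143]
contact_force: [0.3, -0.5, -0.1]
opening: 0.0917
```

Call:
apply_moves(
  increments=[
    {"linear":[0,0,0],"turn":[0,0,1.4],"grip":1},
    {"linear":[0,0,0],"turn":[0,0,2.8],"grip":1},
    {"linear":[0,0,0],"turn":[0,0,4.2],"grip":1},
    {"linear":[0,0,0],"turn":[0,0,5.6],"grip":1},
    {"linear":[0,0,0],"turn":[0,0,7],"grip":1},
    {"linear":[0,0,0],"turn":[0,0,8.4],"grip":1},
    {"linear":[0,0,0],"turn":[0,0,9.8],"grip":1},
    {"linear":[0,0,0],"turn":[0,0,11.2],"grip":1},
    {"linear":[0,0,0],"turn":[0,0,12],"grip":1},
    {"linear":[0,0,0],"turn":[0,0,12],"grip":1},
  ],
)

```text
time: 2.15
tool_pos: [0.4484, -0.3137, 0.2864]
tool_rot: [-3.141, -0.0, 1.395]
contact_force: [-0.9, -0.4, -0.2]
opening: 0.0914
```

Run:
```python
from h import *
s=observe(); im=read_camera("wrist"); cv2.imwrite("pics/w1.png",im[:,:,::-1])
im=read_camera("top"); cv2.imwrite("pics/t1.png",im[:,:,::-1])
print(s["tool_pos"],s["tool_rot"],s["qpos"])
import pickle; pickle.dump(s,open("s1.pkl","wb"))
```

```text
[ 0.44837811 -0.31367466  0.28642824] [-3.14106107e+00 -4.61317579e-04  1.39459817e+00] [-7.50575196e-01  3.45687937e-01  1.35329602e+00  9.92780123e-05
  1.44330562e+00 -2.14518615e+00]
```

View pics/w1.png

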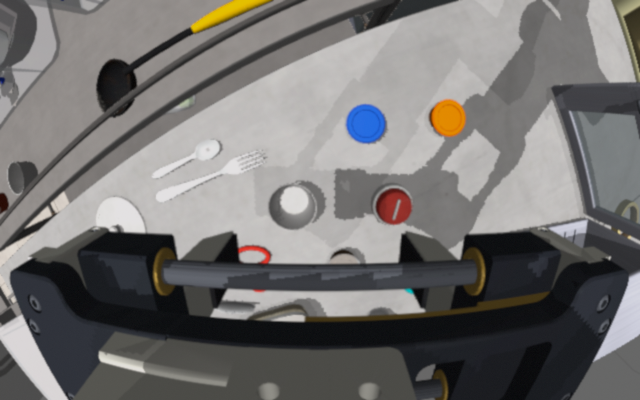

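View pics/t1.png

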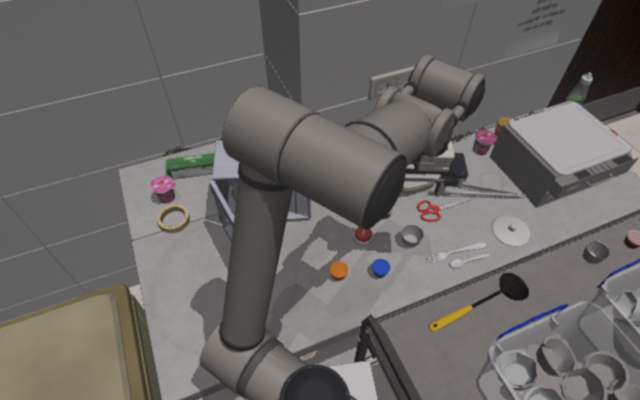

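Run:
```python
from h import *
import pickle; s=pickle.load(open("s1.pkl","rb"))
for n,u,v,z in [("scup",294,204,.042),("timer",393,206,.03),("blue",366,124,.036),("orange",448,118,.036),("pot",345,258,.036)]: print(n,wonz(u,v,z,s).round(4))
P=np.array([.589,-.299,.033]);h=np.deg2rad(-10);a=np.deg2rad(40)
H=np.array([np.cos(h),np.sin(h),0]);Z=np.array([0,0,1.])
y=np.cos(a)*H+np.sin(a)*Z;z=np.sin(a)*H-np.cos(a)*Z;R=np.c_[np.cross(y,z),y,z]
rv=(Ro.from_matrix(R)*Ro.from_euler('xyz',s["tool_rot"]).inv()).as_rotvec()
print(np.rad2deg(rv)/6, "tcp",P+.019*z, Ro.from_matrix(R).as_euler('xyz'))
im=cv2.imread("pics/w1.png")[220:300,300:420];cv2.imwrite("pics/d.png",cv2.resize(im,None,fx=5,fy=5))
```

```text
scup [ 0.4863 -0.3541  0.042 ]
timer [ 0.5168 -0.2183  0.03  ]
blue [ 0.3971 -0.2412  0.036 ]
orange [ 0.4036 -0.1241  0.036 ]
pot [ 0.5812 -0.2979  0.036 ]
[-1.16816607 -6.56868071  0.01371069] tcp [ 0.60102742 -0.30112076  0.01844516] [ 2.44346095e+00 -2.22044605e-16  1.39626340e+00]
```

View pics/d.png

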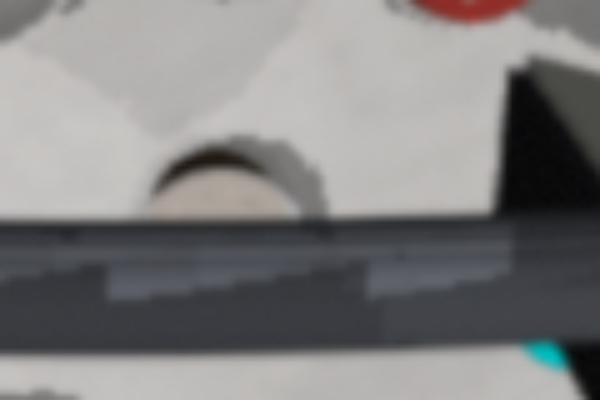

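Call:
apply_moves(
  increments=[
    {"linear":[10,0,0],"turn":[-0.23,-1.3,0],"grip":0.9},
    {"linear":[30,5,0],"turn":[-0.46,-2.6,0],"grip":0.9},
    {"linear":[50,10,-20],"turn":[-0.69,-3.9,0],"grip":0.9},
    {"linear":[70,15,-50],"turn":[-0.93,-5.2,0],"grip":0.9},
    {"linear":[85,20,-80],"turn":[-1.17,-6.57,0.01],"grip":0.9},
    {"linear":[97,24,-106],"turn":[-1.17,-6.57,0.01],"grip":0.9},
    {"linear":[97,24,-116],"turn":[-1.17,-6.57,0.01],"grip":0.9},
    {"linear":[97,24,-116],"turn":[-1.17,-6.57,0.01],"grip":0.9},
  ],
)

```text
time: 3.05
tool_pos: [0.5443, -0.2883, 0.1675]
tool_rot: [2.448, -0.005, 1.394]
contact_force: [-0.3, 0.2, -0.4]
opening: 0.0827
```

```bash
cat > look.py <<'E'
from h import *
import sys,pickle
n,t=sys.argv[1:3]
s=observe(); im=read_camera(n); cv2.imwrite(f"pics/{t}.png",im[:,:,::-1]); pickle.dump(s,open(t+".pkl","wb"))
print(s["tool_pos"].round(4),s["tool_rot"].round(4),s["qpos"].round(3),s["opening"],s["time"],s["contact_force"])
E
python3 look.py wrist w2
```

```text
[ 0.5443 -0.2883  0.1675] [ 2.4477 -0.005   1.3938] [-0.815  0.34   1.962  1.03   0.465 -3.066] 0.08266212964583325 3.05 [-0.30373363  0.18013366 -0.36733954]
```

View pics/w2.png

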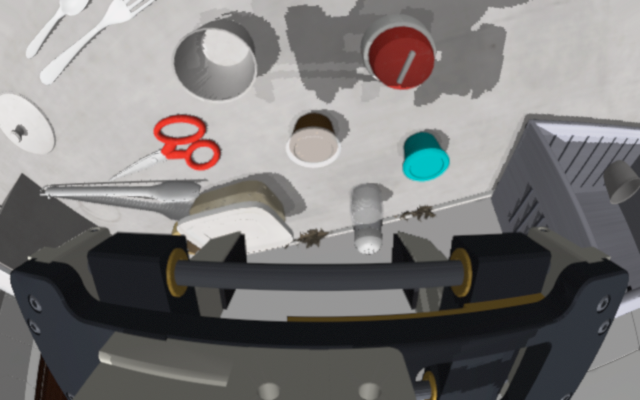

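Run:
```python
from h import *
import pickle; s=pickle.load(open("w2.pkl","rb"))
for n,u,v,z in [("scup",214,66,.042),("timer",401,56,.035),("turq",427,160,.036),("pot",315,147,.036)]: print(n,wonz(u,v,z,s).round(4))
im=cv2.imread("pics/w2.png")
cv2.imwrite("pics/d2.png",cv2.resize(im[100:190,270:360],None,fx=6,fy=6))
cv2.imwrite("pics/d3.png",cv2.resize(im[100:290,480:640],None,fx=4,fy=3))
```

```text
scup [ 0.4892 -0.3569  0.042 ]
timer [ 0.5109 -0.219   0.035 ]
turq [ 0.6326 -0.1904  0.036 ]
pot [ 0.5966 -0.3003  0.036 ]
```

View pics/d2.png

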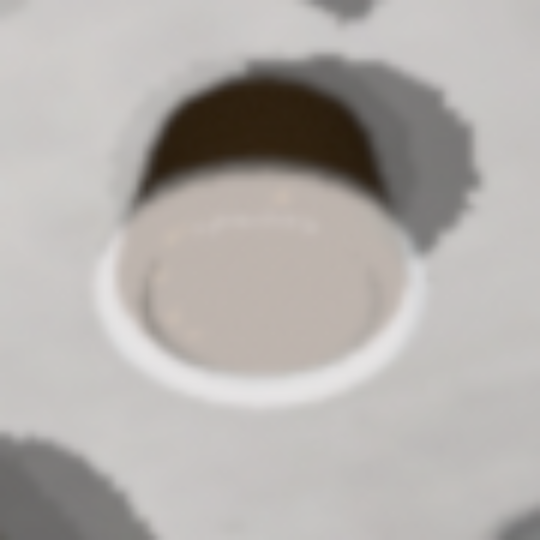

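View pics/d3.png

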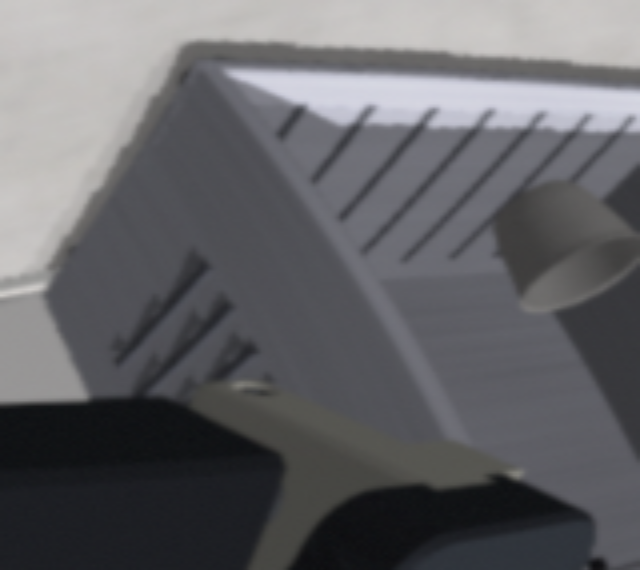

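Run:
```python
from h import *
import pickle; s=pickle.load(open("w2.pkl","rb"))
im=cv2.imread("pics/t1.png")
cv2.imwrite("pics/d4.png",cv2.resize(im[210:290,320:440],None,fx=6,fy=6,interpolation=cv2.INTER_CUBIC))
print(wonz(313.3,147.3,.036,s), wonz(295+285/6*0,0,.036,s)*0)
print("cab FR bottom from wrist", wonz(480+185/4,100+45/3,0,s), "right back bottom",wonz(480+45/4,100+295/3,0,s))
```

```text
[ 0.59665951 -0.30193838  0.036     ] [ 0. -0.  0.]
cab FR bottom from wrist [ 0.61053223 -0.06011079  0.        ] right back bottom [ 0.77580897 -0.06205766  0.        ]
```

View pics/d4.png

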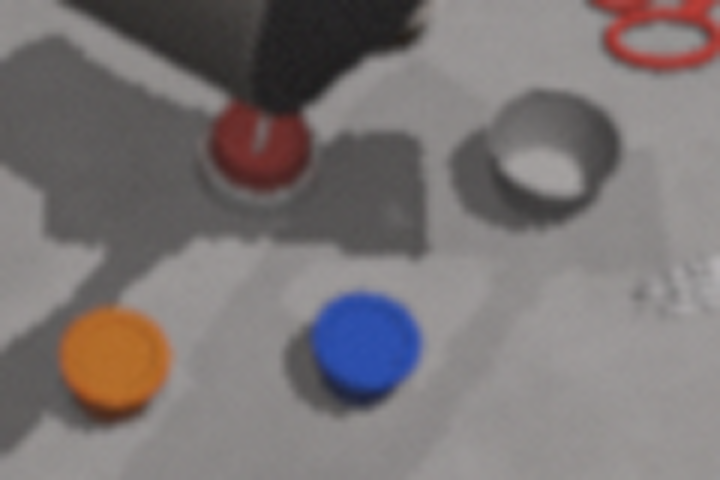

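Run:
```python
from h import *
for n,u,v,z in [("blue",381.2,267.2,.036),("orange",339.2,269.7,.036),("scup",412.5,233.8,.042)]: print(n,onz("top",u,v,z).round(4))
```

```text
blue [ 0.3901 -0.2408  0.036 ]
orange [ 0.3982 -0.1214  0.036 ]
scup [ 0.4854 -0.3574  0.042 ]
```

```bash
cat >> h.py <<'E'
def tool(hd,a):
    h=np.deg2rad(hd);a=np.deg2rad(a);H=np.array([np.cos(h),np.sin(h),0]);Z=np.array([0,0,1.])
    y=np.cos(a)*H+np.sin(a)*Z;z=np.sin(a)*H-np.cos(a)*Z;return np.c_[np.cross(y,z),y,z]
def delta(R,P=None,tcp=None):
    s=observe()
    if tcp is None: tcp=np.array(P)+.019*R[:,2]
    rv=(Ro.from_matrix(R)*Ro.from_euler('xyz',s["tool_rot"]).inv()).as_rotvec()
    print("tcp",tcp.round(4),"lin mm",((tcp-s["tool_pos"])*1000).round(1),"turn",(np.rad2deg(rv)/6).round(2),"rot",Ro.from_matrix(R).as_euler('xyz').round(3))
E
python3 -c "
from h import *
R=tool(-16,38)
delta(R,[.593,-.301,.033]); print(observe()['time'],observe()['qpos'].round(3))"
```

```text
tcp [ 0.6042 -0.3042  0.018 ] lin mm [  59.1  -15.  -151.7] turn [ 0.04  0.32 -0.98] rot [2.478 0.    1.292]
3.1 [-0.816  0.338  1.959  1.027  0.466 -3.063]
```

Call:
apply_moves(
  increments=[
    {"linear":[15,-4,-20],"turn":[0,0.1,-0.3],"grip":0.9},
    {"linear":[30,-8,-45],"turn":[0.02,0.2,-0.6],"grip":0.9},
    {"linear":[45,-12,-70],"turn":[0.04,0.32,-0.98],"grip":0.9},
    {"linear":[59,-15,-95],"turn":[0.04,0.32,-0.98],"grip":0.9},
    {"linear":[59,-15,-105],"turn":[0.04,0.32,-0.98],"grip":0.9},
    {"linear":[59,-15,-105],"turn":[0.04,0.32,-0.98],"grip":0.9},
    {"linear":[59,-15,-105],"turn":[0.04,0.32,-0.98],"grip":0.9},
  ],
)

```text
time: 3.8
tool_pos: [0.6076, -0.31, 0.0759]
tool_rot: [2.489, -0.007, 1.298]
contact_force: [-0.5, 0.8, 0.1]
opening: 0.0827
```

```bash
python3 look.py wrist w3;python3 look.py scene sc3; python3 -c "
import cv2
im=cv2.imread('pics/sc3.png');cv2.imwrite('pics/sc3c.png',cv2.resize(im[160:280,320:480],None,fx=5,fy=5))"
```

```text
[ 0.6076 -0.31    0.0759] [ 2.4893 -0.0068  1.2978] [-0.707  0.578  1.853  1.197  0.284 -3.103] 0.08269556948185632 3.8 [-0.51779212  0.78411564  0.07023952]
[ 0.6075 -0.31    0.076 ] [ 2.4891 -0.0067  1.2977] [-0.707  0.578  1.854  1.197  0.283 -3.103] 0.08247275321365213 3.85 [ 0.42656533  0.88823292 -0.64976199]
```

View pics/w3.png

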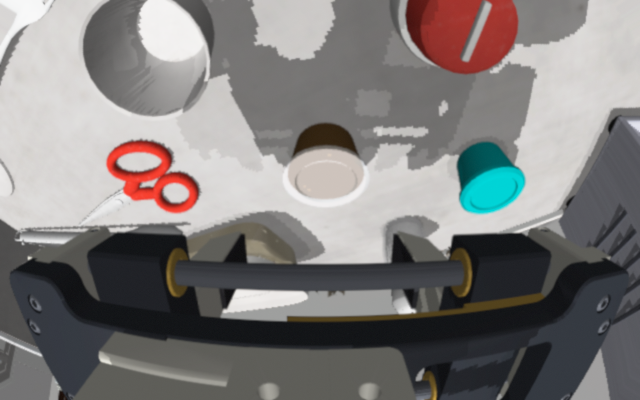

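View pics/sc3c.png

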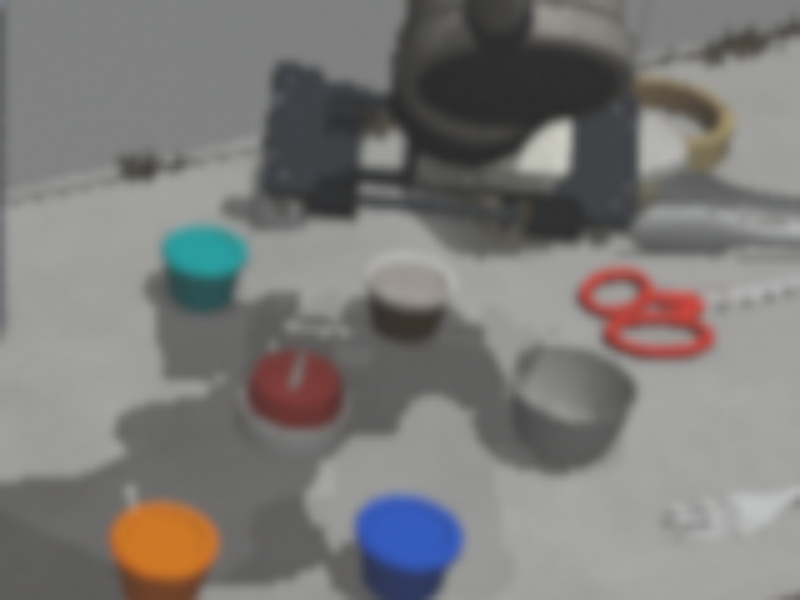

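```bash
cat > kin.py <<'E'
from h import *
import pickle
from scipy.optimize import least_squares
def rz(a):return Ro.from_rotvec([0,0,a]).as_matrix()
def ry(a):return Ro.from_rotvec([0,a,0]).as_matrix()
# pars: d lateral, e0 radial, h, L1, e3 elbow off, L2, w lateral, L3 , s6
def fk(q,p,s4=1,s6=1):
    e0,d,h,L1,e3,d3,L2,L3=p
    R=rz(q[0]);T=R@np.array([e0,d,h])
    R=R@ry(q[1]);T=T+R@np.array([0,0,L1])
    R=R@ry(q[2]);T=T+R@np.array([e3,d3,L2])
    R=R@rz(s4*q[3])@ry(q[4]);
    R=R@rz(s6*q[5]);T=T+R@np.array([0,0,L3])
    return T,R
S=[]
if __name__=="__main__":
    a=dict(qpos=np.array([-1.36994283,.342571678,1.52477666,0,1.27541557,-.145949681]),tool_pos=np.array([.17843189,-.49342862,.22620725]),tool_rot=np.array([-3.14141309,.00115745,-1.22399589]))
    S=[a]+[pickle.load(open(f,"rb")) for f in("s1.pkl","w2.pkl","w3.pkl","sc3.pkl")]
    for s4 in(1,-1):
      for s6 in (1,-1):
        f=lambda p:np.concatenate([fk(s["qpos"],p,s4,s6)[0]-s["tool_pos"] for s in S])
        r=least_squares(f,[0,.07,.2,.45,0,0,.4,.3])
        print(s4,s6,abs(r.fun).max(),r.x.round(4))
        for s in S:
            R=fk(s["qpos"],r.x,s4,s6)[1];M=Ro.from_euler('xyz',s["tool_rot"]).as_matrix()
            print((Ro.from_matrix(R.T@M).as_rotvec()).round(3))
E
python3 kin.py
```

```text
1 1 1.5679565009696361e-06 [ 0.      0.8246  0.2229  0.5062  0.0465 -0.7482  0.3796  0.3181]
[ 0.    -0.    -3.142]
[ 0.    -0.     3.142]
[-0.    -0.     3.142]
[-0.    -0.     3.142]
[-0.    -0.     3.142]
1 -1 1.5679565009696361e-06 [ 0.      0.8246  0.2229  0.5062  0.0465 -0.7482  0.3796  0.3181]
[0.   0.   2.85]
[-0.     0.    -1.149]
[ 0.    0.   -2.99]
[ 0.     0.    -3.064]
[ 0.     0.    -3.065]
-1 1 0.04018900126814795 [ 0.36   -1.3515 -0.6542  0.3933 -0.311   1.4425 -0.0211 -0.2375]
[ 0.    -0.    -3.142]
[ 0.     0.    -3.142]
[ 0.063  0.832 -1.119]
[ 0.021  0.54  -0.758]
[ 0.021  0.539 -0.758]
-1 -1 0.04018900126814795 [ 0.36   -1.3515 -0.6542  0.3933 -0.311   1.4425 -0.0211 -0.2375]
[0.   0.   2.85]
[-0.     0.    -1.149]
[-0.     0.823 -0.976]
[-0.     0.537 -0.683]
[-0.     0.537 -0.683]
```

```bash
cat > ik.py <<'E'
from kin import *
p=[0,.0764,.2229,.5062,.0465,0,.3796,.3181]
lo=np.array([-2.53,-.77,.04,-1,.28,-3.11]);hi=np.array([2.53,2.02,2.7,4.14,2.66,3.11])
RZ=np.diag([-1,-1,1.])
rng=np.random.default_rng(0)
def ik(T,R,n=25,q0=None,m=.02):
    best=[]
    f=lambda q:np.concatenate([(fk(q,p)[0]-T)*5,Ro.from_matrix((fk(q,p)[1]@RZ).T@R).as_rotvec()])
    for i in range(n):
        q=q0 if (i==0 and q0 is not None) else rng.uniform(lo+m,hi-m)
        r=least_squares(f,np.clip(q,lo+m+1e-6,hi-m-1e-6),bounds=(lo+m,hi-m))
        if r.cost<1e-8 and not any(np.abs(b-r.x).max()<.02 for b in best): best.append(r.x)
    return best
E
cat > scan.py <<'E'
from ik import *
flip=lambda R:np.c_[-R[:,0],-R[:,1],R[:,2]]
c=np.array([.6846,.063]);yw=-.078
def cab(x,y,z): return np.array([c[0]+x*np.cos(yw)-y*np.sin(yw),c[1]+x*np.sin(yw)+y*np.cos(yw),z])
for nm,P,hs in [("pot",np.array([.593,-.301,.033]),(-30,-20,-10,0,10)),("place",cab(-.03,-.025,.057),(-25,-15,-4.5,5,15))]:
  for a in (30,38,45):
    for h in hs:
      for fl in (0,1):
        R=tool(h,a); T=P+.019*R[:,2]; R=flip(R) if fl else R
        for q in ik(T,R,8): print(nm,a,h,"up" if fl else "down",q.round(2))
E
python3 scan.py
```

```text
pot 30 -10 down [-0.7   0.68  1.79  0.89  0.33 -2.9 ]
pot 30 -10 up [-0.7   0.68  1.79  0.89  0.33  0.24]
pot 30 0 down [-0.74  0.69  1.75  0.89  0.45 -3.08]
pot 30 0 up [-0.74  0.69  1.75  0.89  0.45  0.06]
pot 30 10 down [-0.77  0.71  1.7   0.85  0.57  3.07]
pot 30 10 up [-0.77  0.71  1.7   0.85  0.57 -0.07]
pot 38 -10 down [-0.73  0.69  1.89  1.62  0.33  2.63]
pot 38 -10 up [-0.73  0.69  1.89  1.62  0.33 -0.52]
pot 38 0 down [-0.79  0.7   1.84  1.38  0.46  2.68]
pot 38 0 up [-0.79  0.7   1.84  1.38  0.46 -0.46]
pot 38 10 down [-0.82  0.73  1.78  1.2   0.59  2.69]
pot 38 10 up [-0.82  0.73  1.78  1.2   0.59 -0.45]
pot 45 -30 down [-0.61  0.71  2.    2.96  0.35  1.68]
pot 45 -30 up [-0.61  0.71  2.    2.96  0.35 -1.46]
pot 45 -20 down [-0.69  0.71  1.99  2.47  0.39  1.96]
pot 45 -20 up [-0.69  0.71  1.99  2.47  0.39 -1.18]
pot 45 -10 down [-0.77  0.72  1.96  2.06  0.46  2.16]
pot 45 -10 up [-0.77  0.72  1.96  2.06  0.46 -0.98]
pot 45 0 down [-0.83  0.73  1.91  1.72  0.55  2.31]
pot 45 0 up [-0.83  0.73  1.91  1.72  0.55 -0.83]
pot 45 10 down [-0.87  0.75  1.83  1.46  0.66  2.4 ]
pot 45 10 up [-0.87  0.75  1.83  1.46  0.66 -0.74]
place 30 -25 down [ 0.05  0.64  1.77 -0.75  0.35 -0.42]
place 30 -25 up [ 0.05  0.64  1.77 -0.75  0.35  2.72]
place 45 -15 down [0.04 0.66 1.98 3.84 0.33 1.11]
place 45 -15 up [ 0.04  0.66  1.98  3.84  0.33 -2.03]
place 45 -4.5 down [-0.04  0.65  2.02  3.22  0.31  1.52]
place 45 -4.5 up [-0.04  0.65  2.02  3.22  0.31 -1.62]
place 45 5 down [-0.12  0.64  2.02  2.67  0.33  1.87]
place 45 5 up [-0.12  0.64  2.02  2.67  0.33 -1.28]
place 45 15 down [-0.2   0.65  2.01  2.2   0.4   2.13]
place 45 15 up [-0.2   0.65  2.01  2.2   0.4  -1.01]
```

Call:
apply_moves(
  increments=[
    {"linear":[-10,3,40],"grip":0.9},
    {"linear":[-30,8,80],"grip":0.9},
    {"linear":[-50,12,110],"turn":[0.59,-0.17,-0.79],"grip":0.9},
    {"linear":[-60,15,130],"turn":[1.2,-0.34,-1.58],"grip":0.9},
    {"linear":[-60,15,130],"turn":[1.8,-0.51,-2.4],"grip":0.9},
    {"linear":[-60,15,130],"turn":[1.8,-0.51,-2.4],"grip":0.9},
  ],
)

```text
schema error: expected keys grip, linear, turn
```

```bash
python3 -c "
from h import *
s=observe();print(s['qpos'].round(3),s['tool_pos'],Ro.from_euler('xyz',s['tool_rot']).as_matrix()[:,2])"
```

```text
[-0.707  0.578  1.854  1.197  0.283 -3.104] [ 0.60747935 -0.30995926  0.07594129] [ 0.58598578 -0.15863099 -0.79464261]
```

Call:
apply_moves(
  increments=[
    {"linear":[-10,3,40],"turn":[0,0,0],"grip":0.9},
    {"linear":[-30,8,80],"turn":[0,0,0],"grip":0.9},
    {"linear":[-50,12,110],"turn":[0.59,-0.17,-0.79],"grip":0.9},
    {"linear":[-60,15,130],"turn":[1.2,-0.34,-1.58],"grip":0.9},
    {"linear":[-60,15,130],"turn":[1.8,-0.51,-2.4],"grip":0.9},
    {"linear":[-60,15,130],"turn":[1.8,-0.51,-2.4],"grip":0.9},
  ],
)

```text
time: 4.5
tool_pos: [0.5471, -0.2948, 0.2065]
tool_rot: [2.512, -0.201, 1.043]
contact_force: [-0.9, 0.1, -0.6]
opening: 0.0828
```

```bash
python3 -c "
from h import *
s=observe();print(s['qpos'].round(3),s['tool_pos'],Ro.from_euler('xyz',s['tool_rot']).as_matrix()[:,2])"
```

```text
[-0.774  0.28   1.885  0.696  0.487 -2.294] [ 0.54710734 -0.29480079  0.20648878] [ 0.58970902 -0.15717919 -0.79217294]
```

Call:
apply_moves(
  increments=[
    {"linear":[0,0,0],"turn":[0.83,-0.22,-1.11],"grip":0.9},
    {"linear":[0,0,0],"turn":[1.65,-0.44,-2.22],"grip":0.9},
    {"linear":[0,0,0],"turn":[2.48,-0.66,-3.33],"grip":0.9},
    {"linear":[0,0,0],"turn":[3.3,-0.88,-4.44],"grip":0.9},
    {"linear":[0,0,0],"turn":[4.13,-1.1,-5.55],"grip":0.9},
    {"linear":[0,0,0],"turn":[4.96,-1.32,-6.65],"grip":0.9},
    {"linear":[0,0,0],"turn":[5.78,-1.54,-7.76],"grip":0.9},
    {"linear":[0,0,0],"turn":[6.61,-1.76,-8.87],"grip":0.9},
    {"linear":[0,0,0],"turn":[7.43,-1.98,-9.98],"grip":0.9},
    {"linear":[0,0,0],"turn":[8.26,-2.2,-11.1],"grip":0.9},
  ],
)

```text
time: 5.5
tool_pos: [0.5472, -0.2943, 0.204]
tool_rot: [-2.963, -0.636, -0.55]
contact_force: [0.5, -0.2, -0.1]
opening: 0.0827
```

Call:
apply_moves(
  increments=[
    {"linear":[0,0,0],"turn":[0.83,-0.22,-1.11],"grip":0.9},
    {"linear":[0,0,0],"turn":[1.65,-0.44,-2.22],"grip":0.9},
    {"linear":[0,0,0],"turn":[2.48,-0.66,-3.33],"grip":0.9},
    {"linear":[0,0,0],"turn":[3.3,-0.88,-4.44],"grip":0.9},
    {"linear":[0,0,0],"turn":[4.13,-1.1,-5.55],"grip":0.9},
    {"linear":[0,0,0],"turn":[4.96,-1.32,-6.65],"grip":0.9},
    {"linear":[0,0,0],"turn":[5.78,-1.54,-7.76],"grip":0.9},
    {"linear":[0,0,0],"turn":[6.61,-1.76,-8.87],"grip":0.9},
    {"linear":[0,0,0],"turn":[7.43,-1.98,-9.98],"grip":0.9},
    {"linear":[0,0,0],"turn":[8.26,-2.2,-11.1],"grip":0.9},
  ],
)

```text
time: 6.5
tool_pos: [0.5473, -0.2943, 0.204]
tool_rot: [-2.487, 0.078, -1.933]
contact_force: [-0.5, -0.0, -0.2]
opening: 0.0823
```

```bash
python3 -c "
from ik import *
s=observe();print(s['qpos'].round(3),s['tool_pos'],s['tool_rot'],Ro.from_euler('xyz',s['tool_rot']).as_matrix().round(3))
R=tool(-10,45);f=np.c_[-R[:,0],-R[:,1],R[:,2]]
for RR in(R,f):
  delta(RR,tcp=np.array([.56,-.295,.2]));print([q.round(2) for q in ik(np.array([.56,-.295,.2]),RR)])"
```

```text
[-0.773  0.282  1.891  0.709  0.478  0.629] [ 0.54725767 -0.2943359   0.20400809] [-2.48702324  0.0778008  -1.93349841] [[-0.354 -0.725  0.591]
 [-0.932  0.326 -0.158]
 [-0.078 -0.607 -0.791]]
tcp [ 0.56  -0.295  0.2  ] lin mm [12.7 -0.7 -4. ] turn [ 18.19  -4.15 -21.09] rot [2.356 0.    1.396]
[array([-0.83,  0.31,  1.95,  1.17,  0.49,  3.09])]
tcp [ 0.56  -0.295  0.2  ] lin mm [12.7 -0.7 -4. ] turn [-1.05 -1.01  1.74] rot [-2.356  0.    -1.745]
[array([-0.83,  0.31,  1.95,  1.17,  0.49, -0.05])]
```

```bash
python3 -c "
from ik import *
for z in (.2,.13,.09):
 for h in(-25,-10):
  for a in(45,55):
   R=tool(h,a);f=np.c_[-R[:,0],-R[:,1],R[:,2]]
   T=np.array([.56,-.295,z]); print(z,h,a,[q.round(2) for q in ik(T,R,6)])
"
```

```text
0.2 -25 45 []
0.2 -25 55 [array([-0.73,  0.32,  2.13,  2.36,  0.34,  2.15])]
0.2 -10 45 [array([-0.83,  0.31,  1.95,  1.17,  0.49,  3.09])]
0.2 -10 55 []
0.13 -25 45 []
0.13 -25 55 [array([-0.73,  0.48,  2.19,  2.65,  0.52,  1.83])]
0.13 -10 45 [array([-0.83,  0.44,  2.02,  1.56,  0.44,  2.65])]
0.13 -10 55 [array([-0.88,  0.5 ,  2.14,  2.03,  0.64,  2.13])]
0.09 -25 45 []
0.09 -25 55 [array([-0.73,  0.58,  2.21,  2.74,  0.63,  1.74])]
0.09 -10 45 [array([-0.83,  0.53,  2.05,  1.79,  0.46,  2.4 ])]
0.09 -10 55 [array([-0.88,  0.6 ,  2.16,  2.16,  0.7 ,  1.96])]
```

Call:
apply_moves(
  increments=[
    {"linear":[4,0,-20],"turn":[-0.35,-0.34,0.58],"grip":0.9},
    {"linear":[8,0,-45],"turn":[-0.7,-0.67,1.16],"grip":0.9},
    {"linear":[13,-1,-74],"turn":[-1.05,-1.01,1.74],"grip":0.9},
    {"linear":[13,-1,-74],"turn":[-1.05,-1.01,1.74],"grip":0.9},
  ],
)

```text
time: 6.9
tool_pos: [0.5603, -0.2906, 0.1455]
tool_rot: [-2.378, 0.025, -1.763]
contact_force: [0.6, 0.1, 0.2]
opening: 0.0826
```

Call:
apply_moves(
  increments=[
    {"linear":[0,0,0],"turn":[0.97,-0.17,-0.99],"grip":0.9},
    {"linear":[0,0,0],"turn":[1.95,-0.34,-1.98],"grip":0.9},
    {"linear":[0,0,0],"turn":[2.92,-0.52,-2.97],"grip":0.9},
    {"linear":[0,0,0],"turn":[3.9,-0.69,-3.96],"grip":0.9},
    {"linear":[0,0,0],"turn":[4.87,-0.86,-4.95],"grip":0.9},
    {"linear":[0,0,0],"turn":[5.85,-1.03,-5.94],"grip":0.9},
    {"linear":[0,0,0],"turn":[6.82,-1.21,-6.93],"grip":0.9},
    {"linear":[0,0,0],"turn":[7.8,-1.38,-7.92],"grip":0.9},
    {"linear":[0,0,0],"turn":[8.77,-1.55,-8.91],"grip":0.9},
    {"linear":[0,0,0],"turn":[9.74,-1.72,-9.9],"grip":0.9},
  ],
)

```text
time: 7.9
tool_pos: [0.5602, -0.2906, 0.146]
tool_rot: [-3.096, 0.788, 3.062]
contact_force: [0.2, -1.2, -0.1]
opening: 0.0824
```

```bash
python3 -c "
from ik import *
s=observe();print(s['qpos'].round(3),s['tool_pos'],s['tool_rot'])
R=tool(-10,45)
delta(R,tcp=np.array([.56,-.295,.13]))"
```

```text
[-0.835  0.413  2.011  1.456  0.473  1.126] [ 0.56019744 -0.29061302  0.14595868] [-3.09643628  0.78762573  3.06231193]
tcp [ 0.56  -0.295  0.13 ] lin mm [ -0.2  -4.4 -16. ] turn [ 10.83  -1.71 -11.16] rot [2.356 0.    1.396]
```

Call:
apply_moves(
  increments=[
    {"linear":[0,0,0],"turn":[0.97,-0.15,-1.0],"grip":0.9},
    {"linear":[0,0,0],"turn":[1.95,-0.31,-2.0],"grip":0.9},
    {"linear":[0,0,0],"turn":[2.92,-0.46,-3.0],"grip":0.9},
    {"linear":[0,0,0],"turn":[3.9,-0.62,-4.0],"grip":0.9},
    {"linear":[0,0,0],"turn":[4.87,-0.77,-5.0],"grip":0.9},
    {"linear":[0,-1,-4],"turn":[5.85,-0.92,-6.0],"grip":0.9},
    {"linear":[0,-2,-8],"turn":[6.82,-1.08,-7.0],"grip":0.9},
    {"linear":[0,-3,-12],"turn":[7.8,-1.23,-8.0],"grip":0.9},
    {"linear":[0,-4,-16],"turn":[8.77,-1.39,-9.0],"grip":0.9},
    {"linear":[0,-4,-16],"turn":[9.74,-1.54,-10.0],"grip":0.9},
  ],
)

```text
time: 8.9
tool_pos: [0.56, -0.2945, 0.1293]
tool_rot: [2.36, 0.116, 1.517]
contact_force: [0.1, -0.3, -0.4]
opening: 0.0828
```

Call:
apply_moves(
  increments=[
    {"linear":[0,0,0],"turn":[1.09,-0.17,-1.16],"grip":0.9},
    {"linear":[0,0,0],"turn":[1.09,-0.17,-1.16],"grip":0.9},
    {"linear":[0,0,0],"turn":[1.09,-0.17,-1.16],"grip":0.9},
  ],
)

```text
time: 9.2
tool_pos: [0.5603, -0.2946, 0.1301]
tool_rot: [2.355, 0.006, 1.4]
contact_force: [-0.1, 0.1, 0.0]
opening: 0.0827
```

```bash
python3 look.py wrist w4; python3 -c "
from ik import *
R=tool(-10,45)
delta(R,[.594,-.301,.033])"
```

```text
[ 0.5603 -0.2946  0.1301] [2.3547 0.0064 1.4005] [-0.827  0.442  2.026  1.572  0.443  2.639] 0.08273809052419828 9.2 [-0.14610258  0.06794838  0.00729674]
tcp [ 0.6072 -0.3033  0.0196] lin mm [  46.9   -8.7 -110.6] turn [ 0.06  0.   -0.04] rot [2.356 0.    1.396]
```

View pics/w4.png

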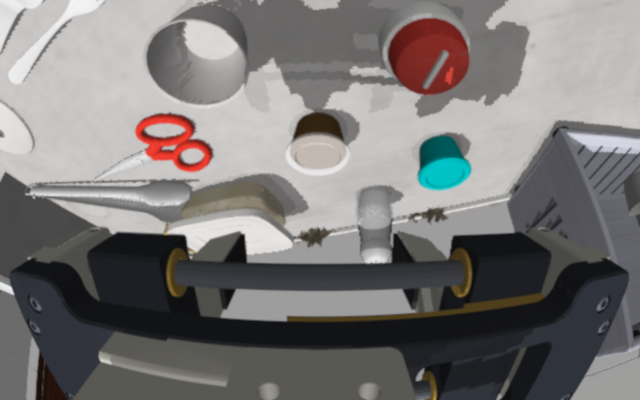

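Run:
```python
from h import *
import pickle; s=pickle.load(open("w4.pkl","rb"))
im=cv2.imread("pics/w4.png");cv2.imwrite("pics/d5.png",cv2.resize(im[100:190,270:370],None,fx=6,fy=6))
print(wonz(318,152.5,.036,s))
```

```text
[ 0.59367485 -0.30133439  0.036     ]
```

View pics/d5.png

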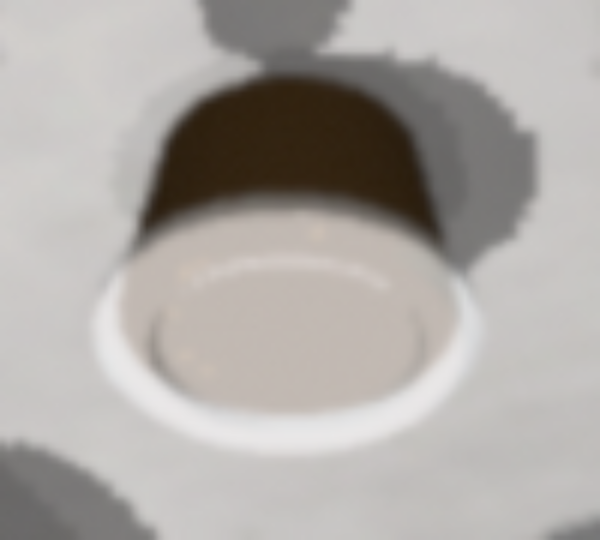

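Call:
apply_moves(
  increments=[
    {"linear":[15,-3,-20],"turn":[0.02,0,-0.02],"grip":0.9},
    {"linear":[30,-6,-42],"turn":[0.04,0,-0.03],"grip":0.9},
    {"linear":[42,-8,-64],"turn":[0.06,0,-0.04],"grip":0.9},
    {"linear":[48,-9,-82],"turn":[0.06,0,-0.04],"grip":0.9},
    {"linear":[48,-9,-96],"turn":[0.06,0,-0.04],"grip":0.9},
    {"linear":[48,-9,-106],"turn":[0.06,0,-0.04],"grip":0.9},
    {"linear":[48,-9,-111],"turn":[0.06,0,-0.04],"grip":0.9},
    {"linear":[48,-9,-111],"turn":[0.06,0,-0.04],"grip":0.9},
  ],
)

```text
time: 10.05
tool_pos: [0.6084, -0.3037, 0.0188]
tool_rot: [2.356, -0.002, 1.394]
contact_force: [-0.2, 0.3, 0.1]
opening: 0.0823
```

```bash
python3 look.py wrist w5
```

```text
[ 0.6084 -0.3037  0.0188] [ 2.3560e+00 -2.1000e-03  1.3942e+00] [-0.764  0.719  1.957  2.057  0.461  2.17 ] 0.08232312899733574 10.05 [-0.19718248  0.25136775  0.05134825]
```

View pics/w5.png

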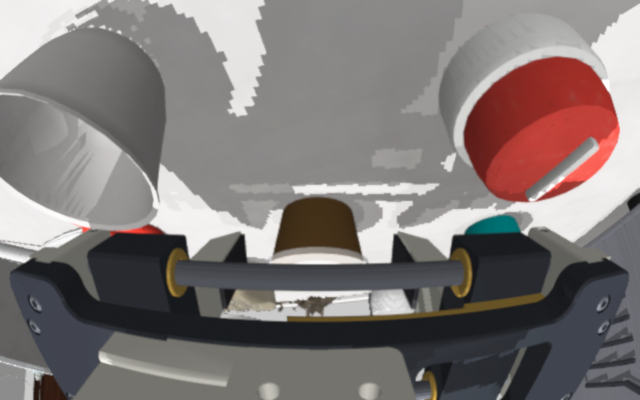

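Call:
apply_moves(
  grip_force=12,
  increments=[
    {"linear":[0,0,0],"turn":[0,0,0],"grip":0.5},
    {"linear":[0,0,0],"turn":[0,0,0],"grip":0.5},
    {"linear":[0,0,0],"turn":[0,0,0],"grip":0.5},
    {"linear":[0,0,0],"turn":[0,0,0],"grip":0.5},
    {"linear":[0,0,0],"turn":[0,0,0],"grip":0.5},
    {"linear":[0,0,0],"turn":[0,0,0],"grip":0.5},
  ],
)

```text
time: 10.7
tool_pos: [0.6085, -0.3038, 0.0195]
tool_rot: [2.355, -0.003, 1.393]
contact_force: [-1.3, 0.1, 1.2]
opening: 0.0522
```

```bash
python3 look.py wrist w6
```

```text
[ 0.6085 -0.3038  0.0195] [ 2.355  -0.0028  1.3928] [-0.764  0.718  1.957  2.058  0.461  2.171] 0.05220091481759374 10.7 [-1.26035796  0.14680435  1.19275461]
```

View pics/w6.png

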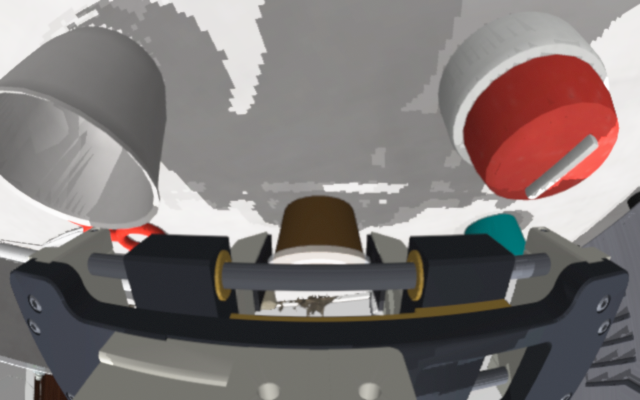

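```bash
cat > path.py <<'E'
from ik import *
c=np.array([.6846,.063]);yw=-.078
def cab(x,y,z): return np.array([c[0]+x*np.cos(yw)-y*np.sin(yw),c[1]+x*np.sin(yw)+y*np.cos(yw),z])
if __name__=="__main__":
  s=observe();q=s["qpos"]
  for hd in (5,12,20):
    q=s["qpos"]
    W=[([.595,-.301,.033+.1],-10,45),([.53,-.2,.15],-5,45),([.5,-.1,.15],0,45)]
    W+=[(cab(x,-.025,.067),hd,45) for x in (-.18,-.14,-.1,-.06,-.025)]+[(cab(-.025,-.025,.055),hd,45)]
    print(hd)
    for P,h,a in W:
        R=tool(h,a);T=np.array(P)+.019*R[:,2]
        r=ik(T,R,12,q0=q)
        r.sort(key=lambda x:np.abs(x-q).max())
        print(np.round(P,3),h,[x.round(2) for x in r[:2]])
        if r: q=r[0]
E
python3 path.py
```

```text
5
[ 0.595 -0.301  0.133] -10 [array([-0.76,  0.52,  1.92,  1.54,  0.4 ,  2.74])]
[ 0.53 -0.2   0.15] -5 [array([-0.73,  0.36,  2.17,  1.69,  0.44,  2.53])]
[ 0.5  -0.1   0.15] 0 [array([-0.59,  0.28,  2.32,  1.9 ,  0.43,  2.34])]
[0.503 0.052 0.067] 5 [array([-0.15,  0.53,  2.42,  2.84,  0.6 ,  1.65])]
[0.543 0.049 0.067] 5 [array([-0.14,  0.54,  2.31,  2.81,  0.51,  1.7 ])]
[0.583 0.046 0.067] 5 [array([-0.13,  0.57,  2.21,  2.77,  0.43,  1.76])]
[0.623 0.043 0.067] 5 [array([-0.13,  0.6 ,  2.1 ,  2.7 ,  0.36,  1.83])]
[0.658 0.04  0.067] 5 [array([-0.12,  0.63,  2.01,  2.63,  0.3 ,  1.92])]
[0.658 0.04  0.055] 5 [array([-0.12,  0.65,  2.01,  2.67,  0.33,  1.87])]
12
[ 0.595 -0.301  0.133] -10 [array([-0.76,  0.52,  1.92,  1.54,  0.4 ,  2.74])]
[ 0.53 -0.2   0.15] -5 [array([-0.73,  0.36,  2.17,  1.69,  0.44,  2.53])]
[ 0.5  -0.1   0.15] 0 [array([-0.59,  0.28,  2.32,  1.9 ,  0.43,  2.34])]
[0.503 0.052 0.067] 12 [array([-0.23,  0.53,  2.41,  2.58,  0.61,  1.72])]
[0.543 0.049 0.067] 12 [array([-0.21,  0.55,  2.3 ,  2.53,  0.53,  1.81])]
[0.583 0.046 0.067] 12 [array([-0.2 ,  0.57, 
[... 235 characters left out ...]
32,  0.37,  2.07])]
20
[ 0.595 -0.301  0.133] -10 [array([-0.76,  0.52,  1.92,  1.54,  0.4 ,  2.74])]
[ 0.53 -0.2   0.15] -5 [array([-0.73,  0.36,  2.17,  1.69,  0.44,  2.53])]
[ 0.5  -0.1   0.15] 0 [array([-0.59,  0.28,  2.32,  1.9 ,  0.43,  2.34])]
[0.503 0.052 0.067] 20 [array([-0.32,  0.53,  2.39,  2.29,  0.62,  1.81])]
[0.543 0.049 0.067] 20 [array([-0.29,  0.55,  2.28,  2.23,  0.56,  1.92])]
[0.583 0.046 0.067] 20 [array([-0.27,  0.58,  2.17,  2.14,  0.51,  2.04])]
[0.623 0.043 0.067] 20 [array([-0.25,  0.61,  2.07,  2.04,  0.46,  2.17])]
[0.658 0.04  0.067] 20 [array([-0.24,  0.64,  1.97,  1.94,  0.43,  2.3 ])]
[0.658 0.04  0.055] 20 [array([-0.24,  0.66,  1.98,  1.99,  0.44,  2.24])]
```

```bash
cat > wp.py <<'E'
from path import *
s=observe();q=s["qpos"];R0=Ro.from_euler('xyz',s["tool_rot"]);p0=s["tool_pos"]
W=[("lift",[.595,-.301,.14],-10),("m",[.52,-.17,.15],5),("A",cab(-.22,-.10,.10),20),("B",cab(-.13,-.022,.067),20),("C",cab(-.025,-.02,.067),20),("C2",cab(-.025,-.02,.056),20)]
for n,P,h in W:
    R=tool(h,45);T=np.array(P)+.019*R[:,2];r=ik(T,R,10,q0=q);r.sort(key=lambda x:np.abs(x-q).max());q=r[0] if r else q
    print(n,T.round(4),((T-p0)*1000).round(1),(np.rad2deg((Ro.from_matrix(R)*R0.inv()).as_rotvec())/6).round(2),q.round(2),len(r))
E
python3 wp.py
```

```text
lift [ 0.6082 -0.3033  0.1266] [ -0.3   0.5 107.1] [-0.02  0.02  0.03] [-0.76  0.5   1.91  1.49  0.4   2.78] 1
m [ 0.5334 -0.1688  0.1366] [-75.2 135.  117.1] [-0.03  0.01  2.53] [-0.76  0.35  2.18  1.52  0.56  2.52] 1
A [ 0.4701 -0.015   0.0866] [-138.4  288.9   67.1] [-0.03  0.01  5.03] [-0.62  0.4   2.45  1.87  0.66  1.97] 1
B [0.5659 0.0558 0.0536] [-42.6 359.6  34.1] [-0.03  0.01  5.03] [-0.28  0.56  2.25  2.22  0.55  1.95] 1
C [0.6707 0.0496 0.0536] [ 62.2 353.4  34.1] [-0.03  0.01  5.03] [-0.23  0.64  1.97  1.95  0.43  2.3 ] 1
C2 [0.6707 0.0496 0.0426] [ 62.2 353.4  23.1] [-0.03  0.01  5.03] [-0.23  0.66  1.98  2.    0.44  2.24] 1
```

Lift first, slowly.

Call:
apply_moves(
  increments=[
    {"linear":[0,0,5],"turn":[0,0,0],"grip":0.5},
    {"linear":[0,0,20],"turn":[0,0,0],"grip":0.5},
    {"linear":[0,0,40],"turn":[0,0,0],"grip":0.5},
    {"linear":[0,0,60],"turn":[0,0,0],"grip":0.5},
    {"linear":[0,0,80],"turn":[0,0,0],"grip":0.5},
    {"linear":[0,0,98],"turn":[0,0,0],"grip":0.5},
    {"linear":[0,0,107],"turn":[0,0,0],"grip":0.5},
    {"linear":[0,0,107],"turn":[0,0,0],"grip":0.5},
  ],
)

```text
time: 11.55
tool_pos: [0.6088, -0.3041, 0.1281]
tool_rot: [2.353, -0.001, 1.393]
contact_force: [-0.2, -0.1, -0.8]
opening: 0.0521
```

```bash
python3 look.py wrist w7; python3 look.py scene sc7;python3 -c "
import cv2
im=cv2.imread('pics/sc7.png');cv2.imwrite('pics/sc7c.png',cv2.resize(im[120:270,320:480],None,fx=4,fy=4))"
```

```text
[ 0.6088 -0.3041  0.1281] [ 2.3534e+00 -1.1000e-03  1.3931e+00] [-0.763  0.503  1.909  1.496  0.405  2.786] 0.05207844632756909 11.55 [-0.15661698 -0.0583998  -0.84961813]
[ 0.6085 -0.3038  0.1269] [ 2.3547e+00 -2.0000e-03  1.3930e+00] [-0.764  0.504  1.91   1.498  0.405  2.784] 0.05195172663311777 11.6 [ 0.04610138 -0.27030734  0.02919341]
```

View pics/w7.png

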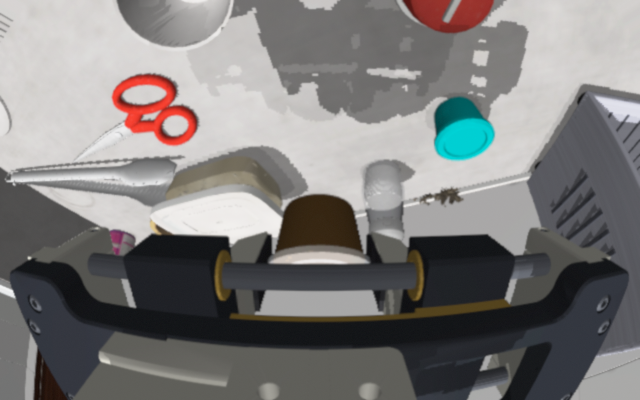

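View pics/sc7c.png

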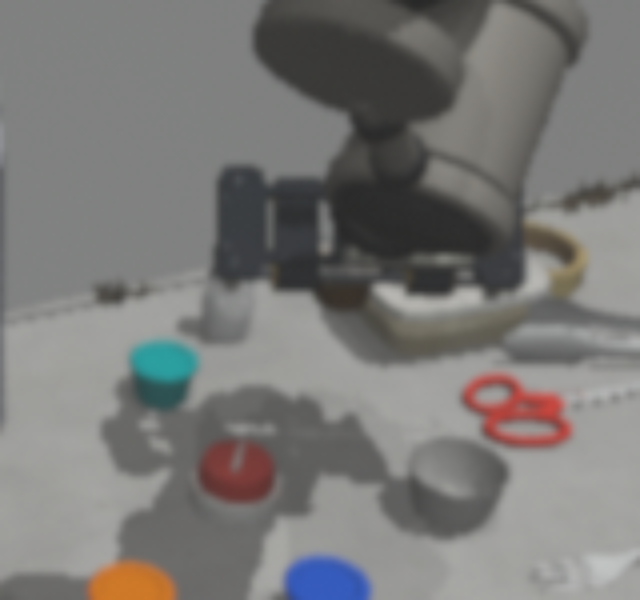

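Call:
apply_moves(
  increments=[
    {"linear":[-8,14,2],"turn":[0,0,0.3],"grip":0.5},
    {"linear":[-22,40,4],"turn":[0,0,0.8],"grip":0.5},
    {"linear":[-38,68,7],"turn":[0,0,1.3],"grip":0.5},
    {"linear":[-54,96,9],"turn":[0,0,1.8],"grip":0.5},
    {"linear":[-70,126,10],"turn":[0,0,2.4],"grip":0.5},
    {"linear":[-84,156,10],"turn":[0,0,2.9],"grip":0.5},
    {"linear":[-98,188,8],"turn":[0,0,3.4],"grip":0.5},
    {"linear":[-112,220,5],"turn":[0,0,4.0],"grip":0.5},
    {"linear":[-125,250,0],"turn":[0,0,4.5],"grip":0.5},
    {"linear":[-133,272,0],"turn":[0,0,5],"grip":0.5},
  ],
)

```text
time: 12.65
tool_pos: [0.4738, -0.0296, 0.1251]
tool_rot: [2.357, -0.006, 1.919]
contact_force: [0.1, -0.2, -0.6]
opening: 0.0523
```

```bash
python3 look.py wrist w8; python3 look.py top t8; python3 look.py scene sc8; python3 wp.py
```

```text
[ 0.4738 -0.0296  0.1251] [ 2.3575 -0.0057  1.919 ] [-0.66   0.283  2.383  1.583  0.643  2.284] 0.05227842690562894 12.65 [ 0.1187429  -0.22149746 -0.60049887]
[ 0.4729 -0.0275  0.1251] [ 2.3574 -0.0069  1.9236] [-0.658  0.282  2.385  1.581  0.645  2.285] 0.052105587591233696 12.7 [-2.26828169  2.1008446  -1.94985881]
[ 0.4743 -0.0297  0.1256] [ 2.3569 -0.0052  1.9194] [-0.66   0.282  2.382  1.582  0.643  2.287] 0.052174253188359075 12.75 [ 0.10216715 -1.27946713 -0.22470997]
lift [ 0.6082 -0.3033  0.1266] [ 132.8 -271.9    0.5] [-0.03 -0.   -4.97] [-0.76  0.5   1.91  1.49  0.4   2.78] 1
m [ 0.5334 -0.1688  0.1366] [  58.  -137.4   10.5] [-0.03 -0.01 -2.47] [-0.76  0.35  2.18  1.52  0.56  2.52] 1
A [ 0.4701 -0.015   0.0866] [ -5.3  16.4 -39.5] [-0.03 -0.01  0.03] [-0.62  0.4   2.45  1.87  0.66  1.97] 1
B [0.5659 0.0558 0.0536] [ 90.5  87.2 -72.5] [-0.03 -0.01  0.03] [-0.28  0.56  2.25  2.22  0.55  1.95] 1
C [0.6707 0.0496 0.0536] [195.3  81.  -72.5] [-0.03 -0.01  0.03] [-0.23  0.64  1.97  1.95  0.43  2.3 ] 1
C2 [0.6707 0.0496 0.0426] [195.3  81.  -83.5] [-0.03 -0.01  0.03] [-0.23  0.66  1.98  2.    0.44  2.24] 1
```

View pics/w8.png

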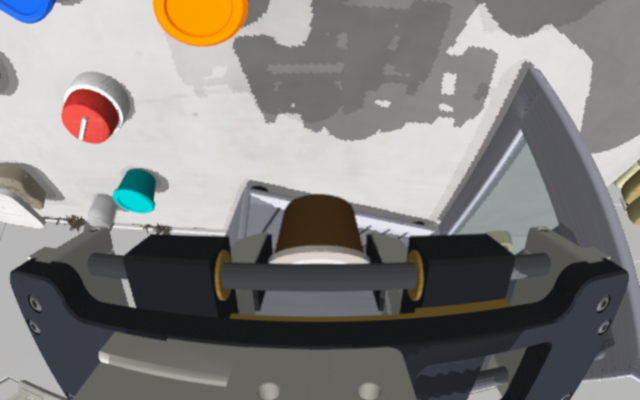

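View pics/t8.png

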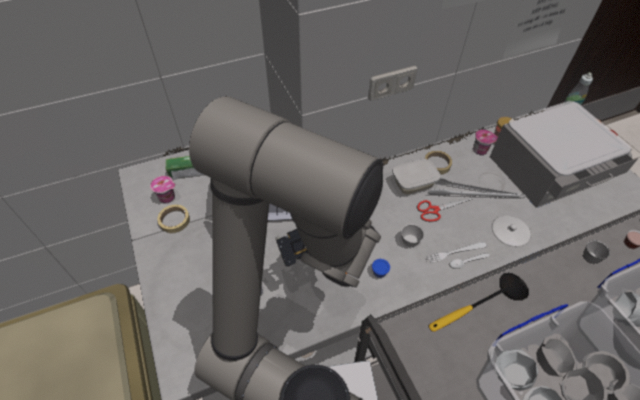

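View pics/sc8.png

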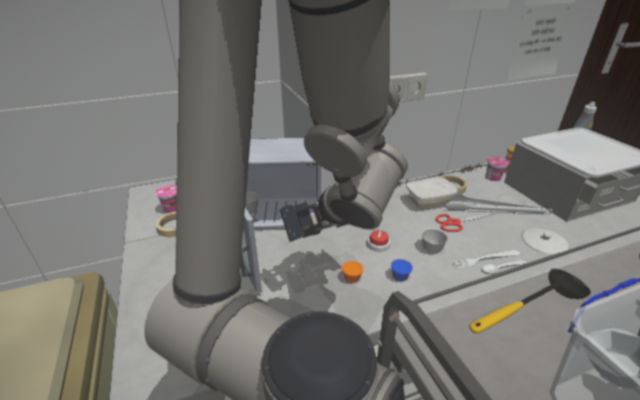

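Call:
apply_moves(
  increments=[
    {"linear":[0,5,-15],"turn":[0,0,0],"grip":0.5},
    {"linear":[0,12,-32],"turn":[0,0,0],"grip":0.5},
    {"linear":[14,26,-45],"turn":[0,0,0],"grip":0.5},
    {"linear":[32,42,-56],"turn":[0,0,0],"grip":0.5},
    {"linear":[52,58,-66],"turn":[0,0,0],"grip":0.5},
    {"linear":[70,72,-72],"turn":[0,0,0],"grip":0.5},
    {"linear":[84,83,-72],"turn":[0,0,0],"grip":0.5},
    {"linear":[90,87,-72],"turn":[0,0,0],"grip":0.5},
    {"linear":[90,87,-72],"turn":[0,0,0],"grip":0.5},
  ],
)

```text
time: 13.7
tool_pos: [0.5665, 0.0552, 0.0544]
tool_rot: [2.355, -0.002, 1.917]
contact_force: [-0.3, 0.5, -1.3]
opening: 0.0519
```

```bash
python3 look.py wrist w9; python3 look.py top t9; python3 wp.py | tail -3; python3 -c "
import cv2
im=cv2.imread('pics/t9.png');cv2.imwrite('pics/t9c.png',cv2.resize(im[100:260,180:340],None,fx=3.7,fy=3.7))"
```

```text
[0.5665 0.0552 0.0544] [ 2.3546e+00 -2.1000e-03  1.9169e+00] [-0.278  0.556  2.253  2.215  0.546  1.951] 0.051940670365081626 13.7 [-0.31890784  0.50429567 -1.30495467]
[0.5657 0.0549 0.0542] [ 2.3555 -0.0025  1.9162] [-0.279  0.555  2.255  2.215  0.546  1.951] 0.051583969043934155 13.75 [0.23971718 0.15458268 0.32027942]
B [0.5659 0.0558 0.0536] [ 0.6  1.1 -0.6] [-0.03 -0.01  0.04] [-0.28  0.56  2.25  2.22  0.55  1.95] 1
C [0.6707 0.0496 0.0536] [105.5  -5.1  -0.6] [-0.03 -0.01  0.04] [-0.23  0.64  1.97  1.95  0.43  2.3 ] 1
C2 [0.6707 0.0496 0.0426] [105.5  -5.1 -11.6] [-0.03 -0.01  0.04] [-0.23  0.66  1.98  2.    0.44  2.24] 1
```

View pics/w9.png

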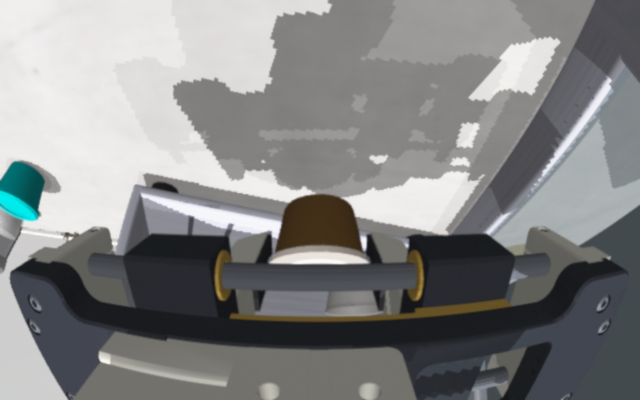

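View pics/t9c.png

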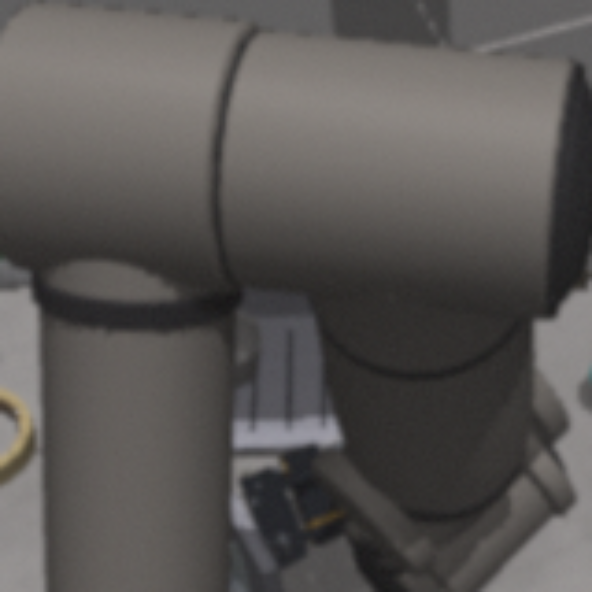

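Run:
```python
from h import *
import pickle; s=pickle.load(open("w9.pkl","rb"))
from path import cab
print(cab(-.075,-.135,0))
for u,v in((136,187),(143,192)): print(wonz(u,v,0,s),wonz(u,v,.02,s))
im=cv2.imread("pics/w9.png");cv2.imwrite("pics/d9.png",cv2.resize(im[150:290,100:300],None,fx=4,fy=4))
```

```text
[ 0.59930871 -0.06574547  0.        ]
[ 0.63391026 -0.07335031  0.        ] [ 0.59620462 -0.06072234  0.02      ]
[ 6.40171240e-01 -6.81882046e-02  1.38777878e-17] [ 0.60138274 -0.05645303  0.02      ]
```

View pics/d9.png

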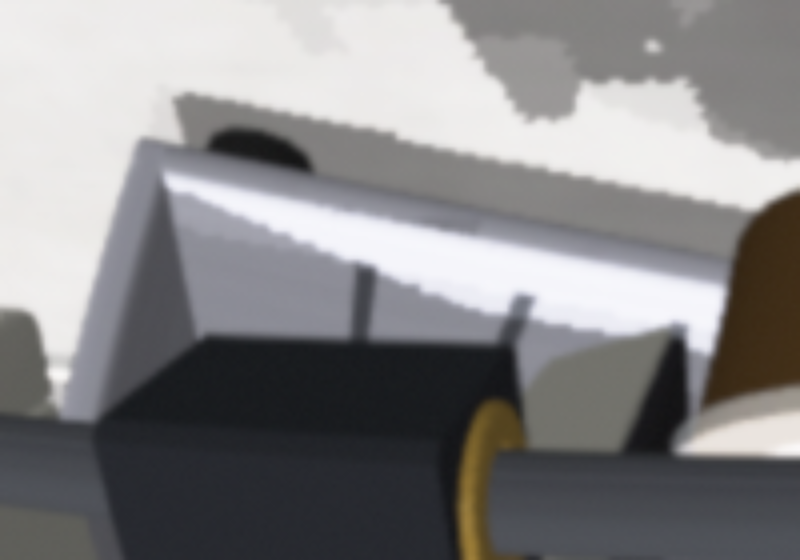

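Call:
apply_moves(
  increments=[
    {"linear":[10,0,0],"turn":[0,0,0],"grip":0.5},
    {"linear":[22,-1,0],"turn":[0,0,0],"grip":0.5},
    {"linear":[35,-1,0],"turn":[0,0,0],"grip":0.5},
    {"linear":[48,-2,0],"turn":[0,0,0],"grip":0.5},
    {"linear":[60,-2,0],"turn":[0,0,0],"grip":0.5},
    {"linear":[66,-3,0],"turn":[0,0,0],"grip":0.5},
  ],
)

```text
time: 14.4
tool_pos: [0.632, 0.0522, 0.0543]
tool_rot: [2.355, -0.003, 1.917]
contact_force: [-9.9, 10.1, 1.6]
opening: 0.0525
```

```bash
python3 look.py wrist w10; python3 wp.py | tail -2
```

```text
[0.632  0.0522 0.0543] [ 2.3552 -0.0031  1.9168] [-0.241  0.603  2.078  2.066  0.464  2.16 ] 0.0524816527202814 14.4 [-9.91632924 10.07842868  1.61288506]
C [0.6707 0.0496 0.0536] [38.9 -3.  -0.7] [-0.03 -0.    0.02] [-0.23  0.64  1.97  1.95  0.43  2.3 ] 1
C2 [0.6707 0.0496 0.0426] [ 38.9  -3.  -11.7] [-0.03 -0.    0.02] [-0.23  0.66  1.98  2.    0.44  2.24] 1
```

View pics/w10.png

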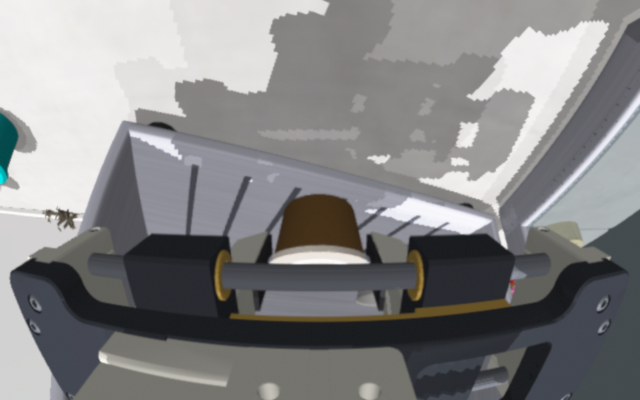

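```bash
sed -i 's/^W=.*/W=[("B2",cab(-.10,-.005,.067),8),("C",cab(-.035,-.005,.067),8),("C2",cab(-.035,-.005,.056),8)]/' wp.py; python3 wp.py
```

```text
B2 [0.5978 0.0677 0.0536] [-34.1  15.1  -0.7] [-0.03  0.   -1.98] [-0.11  0.57  2.2   2.71  0.43  1.79] 1
C [0.6626 0.0626 0.0536] [30.7 10.  -0.7] [-0.03  0.   -1.98] [-0.1   0.62  2.02  2.58  0.32  1.94] 1
C2 [0.6626 0.0626 0.0426] [ 30.7  10.  -11.7] [-0.03  0.   -1.98] [-0.1   0.65  2.03  2.62  0.35  1.9 ] 1
```

Call:
apply_moves(
  increments=[
    {"linear":[-12,3,0],"turn":[0,0,0],"grip":0.5},
    {"linear":[-24,8,0],"turn":[0,0,-0.4],"grip":0.5},
    {"linear":[-34,12,0],"turn":[0,0,-0.9],"grip":0.5},
    {"linear":[-34,15,0],"turn":[0,0,-1.4],"grip":0.5},
    {"linear":[-34,15,0],"turn":[0,0,-2],"grip":0.5},
    {"linear":[-34,15,0],"turn":[0,0,-2],"grip":0.5},
  ],
)

```text
time: 15.05
tool_pos: [0.5971, 0.0678, 0.0543]
tool_rot: [2.356, -0.003, 1.707]
contact_force: [1.0, 0.7, -1.0]
opening: 0.0521
```

```bash
python3 look.py wrist w11; python3 wp.py
```

```text
[0.5971 0.0678 0.0543] [ 2.3559 -0.0034  1.7067] [-0.107  0.569  2.198  2.715  0.43   1.791] 0.05210322547850489 15.05 [ 0.96844551  0.65572738 -0.99119868]
B2 [0.5978 0.0677 0.0536] [ 0.5 -0.1 -0.7] [-0.03  0.    0.02] [-0.11  0.57  2.2   2.71  0.43  1.79] 1
C [0.6626 0.0626 0.0536] [65.3 -5.1 -0.7] [-0.03  0.    0.02] [-0.1   0.62  2.02  2.58  0.32  1.94] 1
C2 [0.6626 0.0626 0.0426] [ 65.3  -5.1 -11.7] [-0.03  0.    0.02] [-0.1   0.65  2.03  2.62  0.35  1.9 ] 1
```

View pics/w11.png

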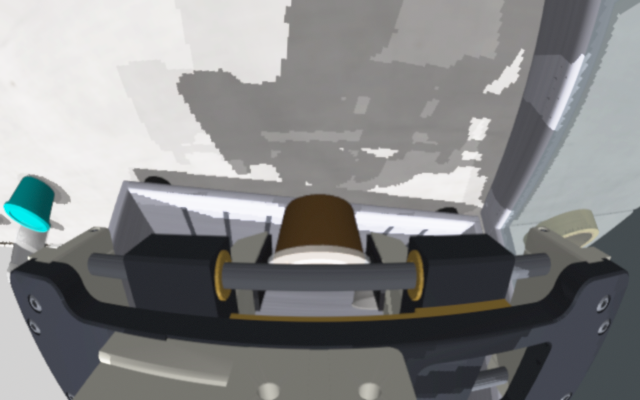

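Call:
apply_moves(
  increments=[
    {"linear":[10,-1,0],"turn":[0,0,0],"grip":0.5},
    {"linear":[20,-2,0],"turn":[0,0,0],"grip":0.5},
    {"linear":[30,-2,0],"turn":[0,0,0],"grip":0.5},
    {"linear":[36,-3,0],"turn":[0,0,0],"grip":0.5},
  ],
)

```text
time: 15.5
tool_pos: [0.6351, 0.0637, 0.0546]
tool_rot: [2.354, -0.003, 1.707]
contact_force: [-0.3, 0.2, -0.0]
opening: 0.0522
```

Call:
apply_moves(
  increments=[
    {"linear":[8,-1,0],"turn":[0,0,0],"grip":0.5},
    {"linear":[16,-1,0],"turn":[0,0,0],"grip":0.5},
    {"linear":[24,-2,0],"turn":[0,0,0],"grip":0.5},
    {"linear":[29,-2,0],"turn":[0,0,0],"grip":0.5},
    {"linear":[29,-2,0],"turn":[0,0,0],"grip":0.5},
  ],
)

```text
time: 16.0
tool_pos: [0.6632, 0.0623, 0.0544]
tool_rot: [2.355, -0.003, 1.707]
contact_force: [-0.5, 0.8, -0.5]
opening: 0.0523
```

```bash
python3 look.py wrist w12; python3 wp.py|tail -2;  python3 look.py scene sc12
```

```text
[0.6632 0.0623 0.0544] [ 2.3549 -0.0028  1.7071] [-0.104  0.62   2.024  2.574  0.322  1.945] 0.05231346746747867 16.0 [-0.53460018  0.84788604 -0.48476044]
C [0.6626 0.0626 0.0536] [ 0.1  0.3 -0.6] [-0.03  0.    0.03] [-0.1   0.62  2.02  2.58  0.32  1.94] 1
C2 [0.6626 0.0626 0.0426] [  0.1   0.3 -11.6] [-0.03  0.    0.03] [-0.1   0.65  2.03  2.62  0.35  1.9 ] 1
[0.6625 0.0624 0.0541] [ 2.3557 -0.0029  1.7071] [-0.104  0.62   2.025  2.575  0.322  1.945] 0.052313346266650955 16.05 [-0.13382055  0.62553671 -0.38064574]
```

View pics/w12.png

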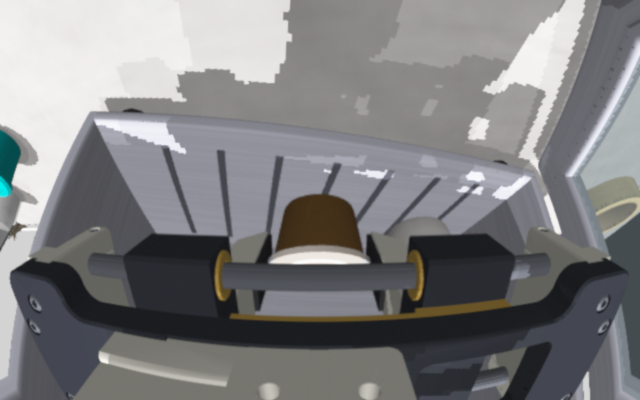

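View pics/sc12.png

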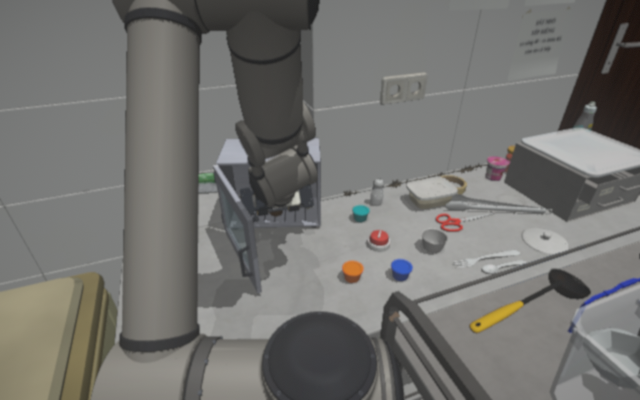

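Call:
apply_moves(
  increments=[
    {"linear":[3,0,-4],"turn":[0,0,0],"grip":0.5},
    {"linear":[4,0,-8],"turn":[0,0,0],"grip":0.5},
    {"linear":[4,0,-11],"turn":[0,0,0],"grip":0.5},
    {"linear":[4,0,-13],"turn":[0,0,0],"grip":0.5},
    {"linear":[4,0,-13],"turn":[0,0,0],"grip":0.5},
  ],
)

```text
time: 16.6
tool_pos: [0.6661, 0.0623, 0.0406]
tool_rot: [2.357, -0.003, 1.707]
contact_force: [0.3, 0.7, -0.9]
opening: 0.0525
```

Call:
apply_moves(
  increments=[
    {"linear":[0,0,-1],"turn":[0,0,0],"grip":0.5},
    {"linear":[0,0,-2],"turn":[0,0,0],"grip":0.5},
    {"linear":[0,0,-2],"turn":[0,0,0],"grip":0.5},
  ],
)

```text
time: 16.9
tool_pos: [0.6666, 0.0623, 0.0395]
tool_rot: [2.355, -0.003, 1.707]
contact_force: [-1.3, 0.2, 1.2]
opening: 0.0523
```

Call:
apply_moves(
  increments=[
    {"linear":[0,0,0],"turn":[0,0,0],"grip":0.6},
    {"linear":[0,0,0],"turn":[0,0,0],"grip":0.64},
    {"linear":[0,0,0],"turn":[0,0,0],"grip":0.68},
    {"linear":[0,0,0],"turn":[0,0,0],"grip":0.72},
    {"linear":[0,0,0],"turn":[0,0,0],"grip":0.72},
    {"linear":[0,0,0],"turn":[0,0,0],"grip":0.72},
  ],
)

```text
time: 17.5
tool_pos: [0.6664, 0.0623, 0.0391]
tool_rot: [2.356, -0.003, 1.707]
contact_force: [-0.1, 0.2, 0.3]
opening: 0.0662
```

```bash
python3 look.py wrist w13
```

```text
[0.6664 0.0623 0.0391] [ 2.3557 -0.003   1.707 ] [-0.103  0.656  2.019  2.621  0.348  1.897] 0.06621068589116606 17.5 [-0.11255985  0.24109206  0.32146179]
```

View pics/w13.png

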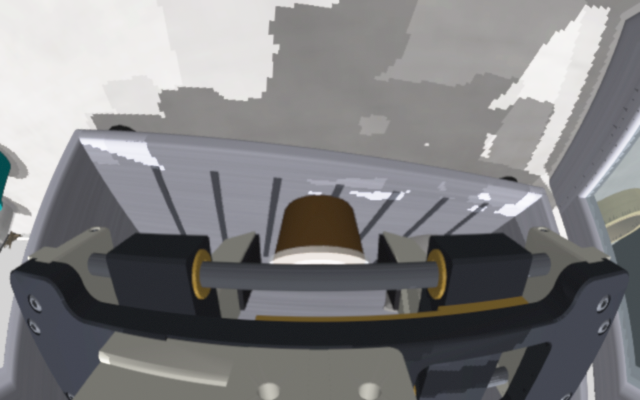

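Call:
apply_moves(
  increments=[
    {"linear":[-5,0,5],"turn":[0,0,0],"grip":0.72},
    {"linear":[-13,0,13],"turn":[0,0,0],"grip":0.72},
    {"linear":[-23,0,23],"turn":[0,0,0],"grip":0.72},
    {"linear":[-35,2,35],"turn":[0,0,0],"grip":0.72},
    {"linear":[-50,4,48],"turn":[0,0,0],"grip":0.72},
    {"linear":[-70,5,60],"turn":[0,0,0],"grip":0.72},
    {"linear":[-90,6,70],"turn":[0,0,0],"grip":0.72},
  ],
)

```text
time: 18.25
tool_pos: [0.5753, 0.0683, 0.1105]
tool_rot: [2.354, -0.003, 1.707]
contact_force: [0.3, 0.9, -0.0]
opening: 0.0661
```

```bash
python3 look.py wrist w14
```

```text
[0.5753 0.0683 0.1105] [ 2.3544 -0.0027  1.707 ] [-0.112  0.404  2.222  2.526  0.31   1.988] 0.06608705786188014 18.25 [ 0.34117042  0.85156925 -0.03420023]
```

View pics/w14.png

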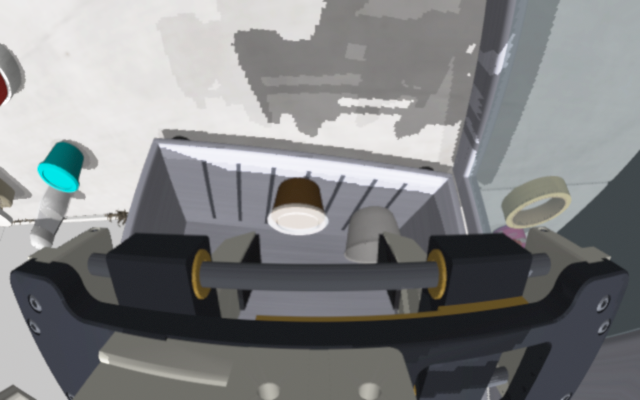

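Run:
```python
from path import *
s=pickle.load(open("w14.pkl","rb"))
Ri=lambda w:np.array([(w[0]-c[0])*np.cos(yw)+(w[1]-c[1])*np.sin(yw),-(w[0]-c[0])*np.sin(yw)+(w[1]-c[1])*np.cos(yw)])
w=wonz(298,217,.055,s);print("pot",w,Ri(w)); 
for u,v in((155,140),(451,178),(161,147),(445,187)): 
    w=wonz(u,v,.02,s);print(w,Ri(w))
```

```text
pot [0.64869782 0.06064482 0.055     ] [-0.0356095  -0.00514555]
[ 0.6001207  -0.06024517  0.02      ] [-0.07461907 -0.12945316]
[0.62125049 0.19865107 0.02      ] [-0.07372696  0.13030237]
[ 0.60895087 -0.05733232  0.02      ] [-0.06604272 -0.12586111]
[0.63693622 0.20032933 0.02      ] [-0.05821969  0.13319778]
```

Run:
```python
from path import *
q=observe()["qpos"]
for T in ([.5,-.02,.16],[.48,-.05,.2],[.46,-.06,.25]):
  for h in (8,25,40):
    for a in (30,45,55):
      R=tool(h,a);r=ik(np.array(T),R,10,q0=q); print(T,h,a,[x.round(2) for x in r])
```

```text
[0.5, -0.02, 0.16] 8 30 [array([-0.35,  0.17,  2.13,  0.58,  0.44, -2.54])]
[0.5, -0.02, 0.16] 8 45 [array([-0.46,  0.18,  2.35,  1.74,  0.41,  2.51])]
[0.5, -0.02, 0.16] 8 55 [array([-0.54,  0.27,  2.48,  2.19,  0.69,  1.96])]
[0.5, -0.02, 0.16] 25 30 [array([-0.45,  0.2 ,  2.08,  0.71,  0.63, -2.99])]
[0.5, -0.02, 0.16] 25 45 [array([-0.61,  0.23,  2.26,  1.34,  0.68,  2.55])]
[0.5, -0.02, 0.16] 25 55 [array([-0.72,  0.32,  2.37,  1.63,  0.85,  2.14])]
[0.5, -0.02, 0.16] 40 30 [array([-0.51,  0.25,  2.01,  0.7 ,  0.81,  3.03])]
[0.5, -0.02, 0.16] 40 45 [array([-0.68,  0.3 ,  2.14,  1.11,  0.89,  2.52])]
[0.5, -0.02, 0.16] 40 55 [array([-0.78,  0.39,  2.22,  1.3 ,  1.01,  2.22])]
[0.48, -0.05, 0.2] 8 30 [array([-0.45,  0.07,  2.1 ,  0.53,  0.59, -2.55])]
[0.48, -0.05, 0.2] 8 45 [array([-0.59,  0.05,  2.31,  1.32,  0.51,  2.86])]
[0.48, -0.05, 0.2] 8 55 [array([-0.7 ,  0.11,  2.45,  1.81,  0.68,  2.28])]
[0.48, -0.05, 0.2] 25 30 [array([-0.55,  0.12,  2.05,  0.64,  0.78, -2.98])]
[0.48, -0.05, 0.2] 25 45 [array([-0.73,  0.13,  2.22,  1.13,  0.8 ,  2.71])]
[0.48, -0.05, 0.2] 25 55 [ar
[... 180 characters left out ...]
 0.98,  1.01,  2.61])]
[0.48, -0.05, 0.2] 40 55 [array([-0.88,  0.29,  2.17,  1.16,  1.11,  2.34])]
[0.46, -0.06, 0.25] 8 30 [array([-0.51, -0.04,  2.05,  0.46,  0.76, -2.5 ])]
[0.46, -0.06, 0.25] 8 45 []
[0.46, -0.06, 0.25] 8 55 [array([-0.79, -0.06,  2.4 ,  1.45,  0.72,  2.64])]
[0.46, -0.06, 0.25] 25 30 [array([-0.61,  0.02,  1.99,  0.57,  0.93, -2.92])]
[0.46, -0.06, 0.25] 25 45 [array([-0.8 ,  0.01,  2.17,  0.98,  0.94,  2.87])]
[0.46, -0.06, 0.25] 25 55 [array([-0.93,  0.06,  2.28,  1.22,  1.02,  2.55])]
[0.46, -0.06, 0.25] 40 30 []
[0.46, -0.06, 0.25] 40 45 [array([-0.84,  0.11,  2.05,  0.89,  1.14,  2.72])]
[0.46, -0.06, 0.25] 40 55 [array([-0.94,  0.17,  2.13,  1.06,  1.22,  2.48])]
```

Call:
apply_moves(
  increments=[
    {"linear":[-20,-15,10],"turn":[0,0,0.4],"grip":0.4},
    {"linear":[-40,-38,22],"turn":[0,0,0.8],"grip":0.2},
    {"linear":[-55,-60,38],"turn":[0,0,1.3],"grip":0},
    {"linear":[-70,-82,55],"turn":[0,0,1.8],"grip":0},
    {"linear":[-83,-103,73],"turn":[0,0,2.3],"grip":0},
    {"linear":[-95,-118,90],"turn":[0,0,2.83],"grip":0},
    {"linear":[-95,-118,90],"turn":[0,0,2.83],"grip":0},
  ],
)

```text
time: 19.0
tool_pos: [0.4807, -0.0526, 0.201]
tool_rot: [2.356, 0.001, 2.002]
contact_force: [0.2, -1.2, -0.4]
opening: 0.0146
```

```bash
python3 look.py wrist w15; python3 look.py top t15
python3 - <<'E'
from path import *
s=observe();M=Ro.from_euler('xyz',s["tool_rot"]).as_matrix();print(M.round(3))
E
```

```text
[ 0.4807 -0.0526  0.201 ] [2.3563e+00 8.0000e-04 2.0025e+00] [-0.734  0.129  2.218  1.126  0.803  2.717] 0.014608533736503391 19.0 [ 0.22208382 -1.21513888 -0.40917145]
[ 0.4807 -0.0531  0.2012] [2.3562e+00 1.5000e-03 2.0019e+00] [-0.735  0.128  2.218  1.126  0.803  2.717] 0.010835654600241279 19.05 [ 1.86779685 -0.4322523   1.10071444]
[[-0.416  0.642  0.644]
 [ 0.909  0.294  0.294]
 [-0.001  0.708 -0.706]]
```

View pics/w15.png

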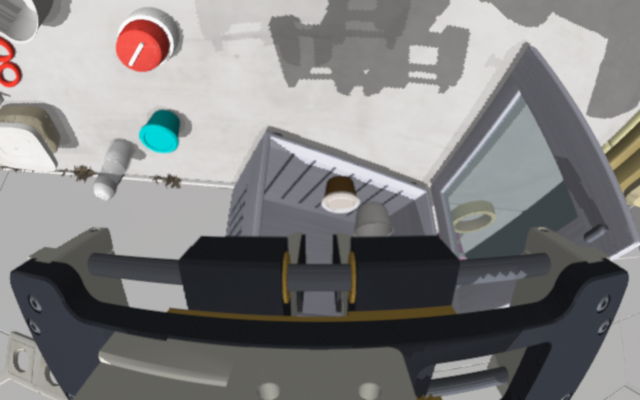

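View pics/t15.png

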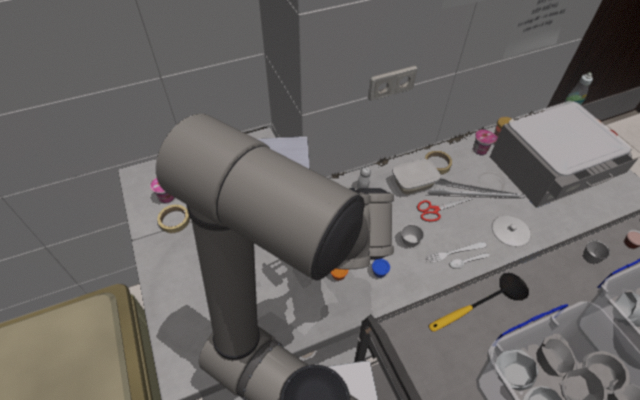

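Call:
apply_moves(
  increments=[
    {"linear":[0,0,3],"turn":[-0.9,-0.41,0.99],"grip":0},
    {"linear":[0,0,6],"turn":[-1.8,-0.82,1.98],"grip":0},
    {"linear":[0,0,9],"turn":[-2.7,-1.23,2.97],"grip":0},
    {"linear":[0,0,12],"turn":[-3.6,-1.64,3.96],"grip":0},
    {"linear":[0,0,15],"turn":[-4.5,-2.05,4.95],"grip":0},
    {"linear":[0,0,18],"turn":[-5.4,-2.46,5.94],"grip":0},
    {"linear":[0,0,21],"turn":[-6.3,-2.87,6.93],"grip":0},
    {"linear":[0,0,24],"turn":[-7.2,-3.28,7.92],"grip":0},
    {"linear":[0,0,27],"turn":[-8.1,-3.7,8.91],"grip":0},
    {"linear":[0,0,30],"turn":[-9.0,-4.1,9.9],"grip":0},
  ],
)

```text
time: 20.1
tool_pos: [0.4813, -0.0482, 0.2288]
tool_rot: [3.042, 0.775, -2.852]
contact_force: [-0.6, 0.3, -0.4]
opening: 0.0005
```

Run:
```python
from path import *
s=observe();q=s["qpos"];print(q.round(2),s["tool_pos"])
def vert(yawd): return Ro.from_euler('xyz',[np.pi,0,np.deg2rad(yawd)]).as_matrix()
for yd in (-60,-90,-120):
  for T in ([.48,-.05,.29],[.42,.0,.29],[.40,.2,.29],[.36,.25,.195],[.6,-.02,.195]):
    r=ik(np.array(T),vert(yd),8,q0=q);print(yd,T,[x.round(2) for x in r])
delta(vert(-90),tcp=np.array([.46,-.05,.29]))
```

```text
[-0.72  0.07  2.17  1.04  0.84  1.38] [ 0.48132527 -0.04822013  0.22879419]
-60 [0.48, -0.05, 0.29] [array([-0.26,  0.22,  1.52,  0.  ,  1.4 ,  0.78])]
-60 [0.42, 0.0, 0.29] [array([-0.18,  0.1 ,  1.67,  0.  ,  1.38,  0.86])]
-60 [0.4, 0.2, 0.29] [array([0.29, 0.15, 1.6 , 0.  , 1.39, 1.34])]
-60 [0.36, 0.25, 0.195] [array([0.43, 0.22, 1.8 , 0.  , 1.13, 1.48])]
-60 [0.6, -0.02, 0.195] [array([-0.16,  0.5 ,  1.36,  0.  ,  1.28,  0.89])]
-90 [0.48, -0.05, 0.29] [array([-0.26,  0.22,  1.52, -0.  ,  1.4 ,  1.31])]
-90 [0.42, 0.0, 0.29] [array([-0.18,  0.1 ,  1.67, -0.  ,  1.38,  1.39])]
-90 [0.4, 0.2, 0.29] [array([0.29, 0.15, 1.6 , 0.  , 1.39, 1.86])]
-90 [0.36, 0.25, 0.195] [array([ 0.43,  0.22,  1.8 , -0.  ,  1.13,  2.  ])]
-90 [0.6, -0.02, 0.195] [array([-0.16,  0.5 ,  1.36,  0.  ,  1.28,  1.41])]
-120 [0.48, -0.05, 0.29] [array([-0.26,  0.22,  1.52, -0.  ,  1.4 ,  1.83])]
-120 [0.42, 0.0, 0.29] [array([-0.18,  0.1 ,  1.67, -0.  ,  1.38,  1.91])]
-120 [0.4, 0.2, 0.29] [array([0.29, 0.15, 1.6 , 0.  , 1.39, 2.39])]
-120 [0.36, 0.25, 0.195] [array([0.43, 0.22, 1.8 , 0.  , 1.13, 2.53])]
-120 [0.6, -0.02, 0.195] [array([-0.16,  0.5 ,  1.36,  0.  ,  1.28,  1.93])]
tcp [ 0.46 -0.05  0.29] lin mm [-21.3  -1.8  61.2] turn [-6.88  3.93 11.21] rot [ 3.142  0.    -1.571]
```

Call:
apply_moves(
  increments=[
    {"linear":[-2,0,10],"turn":[-0.69,0.39,1.12],"grip":0},
    {"linear":[-4,0,20],"turn":[-1.38,0.79,2.24],"grip":0},
    {"linear":[-6,0,30],"turn":[-2.06,1.18,3.36],"grip":0},
    {"linear":[-8,0,40],"turn":[-2.75,1.57,4.48],"grip":0},
    {"linear":[-10,0,50],"turn":[-3.44,1.96,5.6],"grip":0},
    {"linear":[-13,0,60],"turn":[-4.13,2.36,6.73],"grip":0},
    {"linear":[-15,0,65],"turn":[-4.82,2.75,7.85],"grip":0},
    {"linear":[-18,0,70],"turn":[-5.5,3.14,8.97],"grip":0},
    {"linear":[-20,0,75],"turn":[-6.19,3.54,10.09],"grip":0},
    {"linear":[-21,0,80],"turn":[-6.88,3.93,11.21],"grip":0},
  ],
)

```text
time: 21.1
tool_pos: [0.4606, -0.0479, 0.3087]
tool_rot: [3.141, -0.001, -1.569]
contact_force: [0.4, 0.4, -0.4]
opening: 0.0007
```

```bash
python3 look.py wrist w16; python3 look.py top t16; python3 look.py scene sc16
```

```text
[ 0.4606 -0.0479  0.3087] [ 3.1411e+00 -9.0000e-04 -1.5688e+00] [-2.690e-01  1.710e-01  1.528e+00 -1.000e-03  1.442e+00  1.300e+00] 0.0007079242838228053 21.1 [ 0.42093663  0.39340032 -0.36627378]
[ 0.4612 -0.047   0.3094] [ 3.1408 -0.0035 -1.5619] [-0.265  0.172  1.525 -0.004  1.444  1.298] 0.0004054955533739372 21.15 [-0.16203991  2.04111597  0.04129589]
[ 0.4613 -0.0468  0.3088] [-3.1401e+00  1.0000e-03 -1.5695e+00] [-2.680e-01  1.710e-01  1.528e+00  1.000e-03  1.441e+00  1.302e+00] 0.00021882831413660227 21.2 [ 0.20788505 -0.28443726  1.32289237]
```

View pics/w16.png

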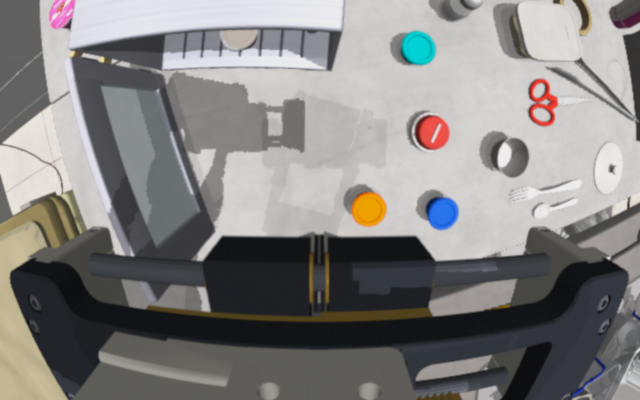

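View pics/sc16.png

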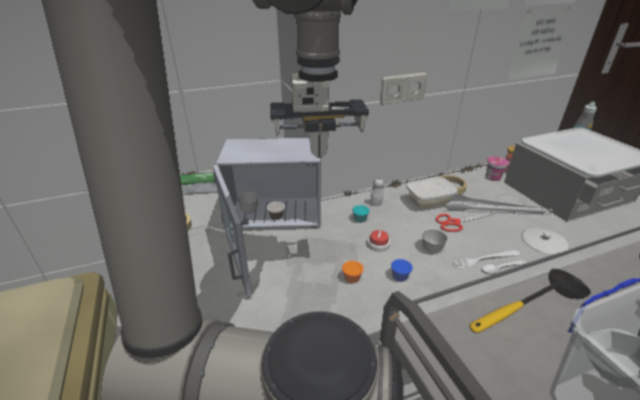

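```bash
python3 -c "
import cv2
im=cv2.imread('pics/sc16.png');cv2.imwrite('pics/sc16c.png',cv2.resize(im[150:300,190:340],None,fx=4,fy=4,interpolation=cv2.INTER_CUBIC))
im=cv2.imread('pics/t16.png');cv2.imwrite('pics/t16c.png',im)"
```

```text
(no output)
```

View pics/sc16c.png

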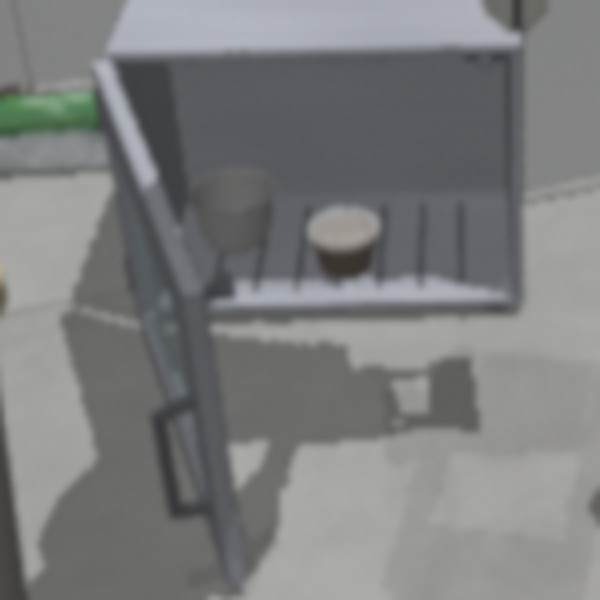

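View pics/t16c.png

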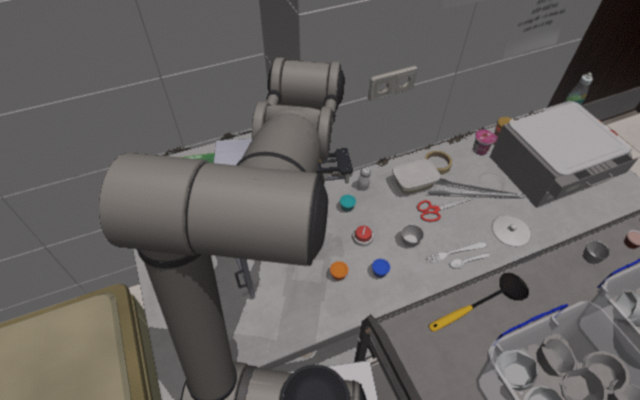

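```bash
cat > door.py <<'E'
from path import *
Hg=cab(-.083,.135,.195)
def door(th,r,off=0): # point at r from hinge, off outward from outer face ref line
    d=np.array([-np.sin(th),-np.cos(th),0]);n=np.array([-np.cos(th),np.sin(th),0])
    Rz=Ro.from_rotvec([0,0,yw]).as_matrix();return Hg+Rz@(r*d+off*n)
def ang(w):
    v=Ro.from_rotvec([0,0,-yw]).as_matrix()@(w-Hg);return np.arctan2(-v[0],-v[1]),np.hypot(v[0],v[1])
E
python3 - <<'E'
from door import *
for n,u,v in(("scene",237.5,223),("scene",235.5,223.5)):
  w=onz(n,u,v,.225);print(w,ang(w))
for th in (1.4,1.3,1.2): print(th,door(th,.27),door(th,.215),door(th,.215,.006))
E
```

```text
[0.35222009 0.12576696 0.225     ] (np.float64(1.200477379572846), np.float64(0.2716766041508498))
[0.35099688 0.12955439 0.225     ] (np.float64(1.2151190568232013), np.float64(0.2717856200349243))
1.4 [0.34353336 0.17903791 0.195     ] [0.39829672 0.18413439 0.195     ] [0.39774074 0.19010857 0.195     ]
1.3 [0.34737417 0.15232385 0.195     ] [0.40135514 0.16286208 0.195     ] [0.40020552 0.16875092 0.195     ]
1.2 [0.35386275 0.1261267  0.195     ] [0.40652197 0.14200138 0.195     ] [0.40479019 0.14774603 0.195     ]
```

```bash
cat > sweep.py <<'E'
from door import *
s=observe();p0=s["tool_pos"];q=s["qpos"];print(p0)
R=Ro.from_euler('xyz',[np.pi,0,-np.pi/2]).as_matrix()
import sys
def tcp(th,extra=0,r=.2,z=.195):
    n=Ro.from_rotvec([0,0,yw]).as_matrix()@np.array([-np.cos(th),np.sin(th),0])
    t=door(th,r,.006+.019*abs(n[1])+.0095*abs(n[0])+extra);t[2]=z;return t
for th,e in [(1.25,.035),(1.2,0),(1.1,0),(1,0),(.9,0),(.8,0),(.7,0),(.6,0),(.5,0),(.4,0),(.3,0),(.2,0),(.15,0),(.1,0),(.06,0),(.03,0),(0,0),(-.02,0)]:
    t=tcp(th,e);print(th,t.round(4),((t-p0)*1000).round(0),)
E
python3 sweep.py
```

```text
[ 0.46083895 -0.04724569  0.30841715]
1.25 [0.4034 0.2159 0.195 ] [ -57.  263. -113.]
1.2 [0.4131 0.1721 0.195 ] [ -48.  219. -113.]
1.1 [0.4172 0.1526 0.195 ] [ -44.  200. -113.]
1 [0.4233 0.1334 0.195 ] [ -38.  181. -113.]
0.9 [0.4314 0.1148 0.195 ] [ -29.  162. -113.]
0.8 [0.4414 0.0969 0.195 ] [ -19.  144. -113.]
0.7 [0.4534 0.0799 0.195 ] [  -7.  127. -113.]
0.6 [0.4672 0.0642 0.195 ] [   6.  111. -113.]
0.5 [0.4827 0.0498 0.195 ] [  22.   97. -113.]
0.4 [0.4998 0.0371 0.195 ] [  39.   84. -113.]
0.3 [0.5183 0.0262 0.195 ] [  57.   73. -113.]
0.2 [0.5379 0.0173 0.195 ] [  77.   65. -113.]
0.15 [0.5481 0.0137 0.195 ] [  87.   61. -113.]
0.1 [0.5585 0.0105 0.195 ] [  98.   58. -113.]
0.06 [0.567  0.0084 0.195 ] [ 106.   56. -113.]
0.03 [0.5734 0.0071 0.195 ] [ 113.   54. -113.]
0 [0.5799 0.006  0.195 ] [ 119.   53. -113.]
-0.02 [0.5842 0.0054 0.195 ] [ 123.   53. -113.]
```

Call:
apply_moves(
  increments=[
    {"linear":[-8,35,5],"turn":[0,0,0],"grip":0},
    {"linear":[-18,80,8],"turn":[0,0,0],"grip":0},
    {"linear":[-28,125,8],"turn":[0,0,0],"grip":0},
    {"linear":[-38,170,8],"turn":[0,0,0],"grip":0},
    {"linear":[-46,215,8],"turn":[0,0,0],"grip":0},
    {"linear":[-54,250,0],"turn":[0,0,0],"grip":0},
    {"linear":[-57,272,0],"turn":[0,0,0],"grip":0},
    {"linear":[-57,275,-20],"turn":[0,0,0],"grip":0},
    {"linear":[-57,275,-20],"turn":[0,0,0],"grip":0},
  ],
)

```text
time: 22.15
tool_pos: [0.4014, 0.2258, 0.2865]
tool_rot: [3.137, 0.0, -1.577]
contact_force: [-1.0, -1.0, -0.4]
opening: 0.0005
```

```bash
python3 look.py wrist w17
```

```text
[0.4014 0.2258 0.2865] [ 3.1371e+00  4.0000e-04 -1.5768e+00] [0.344 0.181 1.577 0.002 1.388 1.921] 0.00048675122776114605 22.15 [-0.96464078 -1.00250084 -0.36369337]
```

View pics/w17.png

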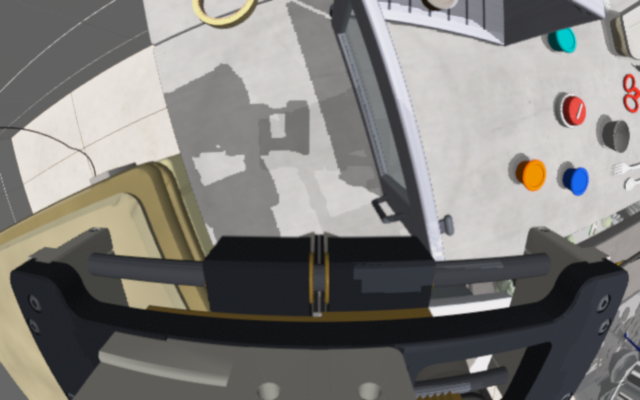

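Run:
```python
from door import *
s=pickle.load(open("w17.pkl","rb"))
for u,v in((440,262),(425,258),(340,20)): 
  w=wonz(u,v,.225,s);print(w,ang(w))
```

```text
[0.36146589 0.12445944 0.225     ] (np.float64(1.185598342633549), np.float64(0.26322896456727213))
[0.36592708 0.13864528 0.225     ] (np.float64(1.2333567966796215), np.float64(0.25497771111365053))
[0.54668747 0.20966467 0.225     ] (np.float64(1.5779633540798523), np.float64(0.06592315358865425))
```

Call:
apply_moves(
  increments=[
    {"linear":[0,0,-25],"turn":[0,0,0],"grip":0},
    {"linear":[0,0,-55],"turn":[0,0,0],"grip":0},
    {"linear":[0,0,-80],"turn":[0,0,0],"grip":0},
    {"linear":[0,0,-91],"turn":[0,0,0],"grip":0},
    {"linear":[0,0,-91],"turn":[0,0,0],"grip":0},
    {"linear":[0,0,-91],"turn":[0,0,0],"grip":0},
  ],
)

```text
time: 22.8
tool_pos: [0.4042, 0.2253, 0.1993]
tool_rot: [-3.139, 0.001, -1.577]
contact_force: [-0.2, -0.0, 0.2]
opening: 0.0007
```

```bash
python3 sweep.py
```

```text
[0.40420635 0.22526351 0.199344  ]
1.25 [0.4034 0.2159 0.195 ] [-1. -9. -4.]
1.2 [0.4131 0.1721 0.195 ] [  9. -53.  -4.]
1.1 [0.4172 0.1526 0.195 ] [ 13. -73.  -4.]
1 [0.4233 0.1334 0.195 ] [ 19. -92.  -4.]
0.9 [0.4314 0.1148 0.195 ] [  27. -110.   -4.]
0.8 [0.4414 0.0969 0.195 ] [  37. -128.   -4.]
0.7 [0.4534 0.0799 0.195 ] [  49. -145.   -4.]
0.6 [0.4672 0.0642 0.195 ] [  63. -161.   -4.]
0.5 [0.4827 0.0498 0.195 ] [  79. -175.   -4.]
0.4 [0.4998 0.0371 0.195 ] [  96. -188.   -4.]
0.3 [0.5183 0.0262 0.195 ] [ 114. -199.   -4.]
0.2 [0.5379 0.0173 0.195 ] [ 134. -208.   -4.]
0.15 [0.5481 0.0137 0.195 ] [ 144. -212.   -4.]
0.1 [0.5585 0.0105 0.195 ] [ 154. -215.   -4.]
0.06 [0.567  0.0084 0.195 ] [ 163. -217.   -4.]
0.03 [0.5734 0.0071 0.195 ] [ 169. -218.   -4.]
0 [0.5799 0.006  0.195 ] [ 176. -219.   -4.]
-0.02 [0.5842 0.0054 0.195 ] [ 180. -220.   -4.]
```

Call:
apply_moves(
  increments=[
    {"linear":[3,-15,-4],"turn":[0,0,0],"grip":0},
    {"linear":[6,-30,-4],"turn":[0,0,0],"grip":0},
    {"linear":[8,-43,-4],"turn":[0,0,0],"grip":0},
    {"linear":[9,-53,-4],"turn":[0,0,0],"grip":0},
    {"linear":[11,-63,-4],"turn":[0,0,0],"grip":0},
    {"linear":[13,-73,-4],"turn":[0,0,0],"grip":0},
    {"linear":[16,-83,-4],"turn":[0,0,0],"grip":0},
    {"linear":[19,-92,-4],"turn":[0,0,0],"grip":0},
    {"linear":[23,-101,-4],"turn":[0,0,0],"grip":0},
    {"linear":[27,-110,-4],"turn":[0,0,0],"grip":0},
  ],
)

```text
time: 23.8
tool_pos: [0.4308, 0.1146, 0.1942]
tool_rot: [-3.14, -0.0, -1.576]
contact_force: [-0.6, 1.3, -0.1]
opening: 0.0005
```

```bash
python3 look.py wrist w18; python3 sweep.py
```

```text
[0.4308 0.1146 0.1942] [-3.1405e+00 -2.0000e-04 -1.5762e+00] [ 0.088  0.229  1.781 -0.     1.13   1.664] 0.0004540848724550972 23.8 [-0.61684508  1.3165212  -0.0795411 ]
[0.43137482 0.11356622 0.1941413 ]
1.25 [0.4034 0.2159 0.195 ] [-28. 102.   1.]
1.2 [0.4131 0.1721 0.195 ] [-18.  59.   1.]
1.1 [0.4172 0.1526 0.195 ] [-14.  39.   1.]
1 [0.4233 0.1334 0.195 ] [-8. 20.  1.]
0.9 [0.4314 0.1148 0.195 ] [-0.  1.  1.]
0.8 [0.4414 0.0969 0.195 ] [ 10. -17.   1.]
0.7 [0.4534 0.0799 0.195 ] [ 22. -34.   1.]
0.6 [0.4672 0.0642 0.195 ] [ 36. -49.   1.]
0.5 [0.4827 0.0498 0.195 ] [ 51. -64.   1.]
0.4 [0.4998 0.0371 0.195 ] [ 68. -76.   1.]
0.3 [0.5183 0.0262 0.195 ] [ 87. -87.   1.]
0.2 [0.5379 0.0173 0.195 ] [107. -96.   1.]
0.15 [0.5481 0.0137 0.195 ] [ 117. -100.    1.]
0.1 [0.5585 0.0105 0.195 ] [ 127. -103.    1.]
0.06 [0.567  0.0084 0.195 ] [ 136. -105.    1.]
0.03 [0.5734 0.0071 0.195 ] [ 142. -106.    1.]
0 [0.5799 0.006  0.195 ] [ 149. -108.    1.]
-0.02 [0.5842 0.0054 0.195 ] [ 153. -108.    1.]
```

View pics/w18.png

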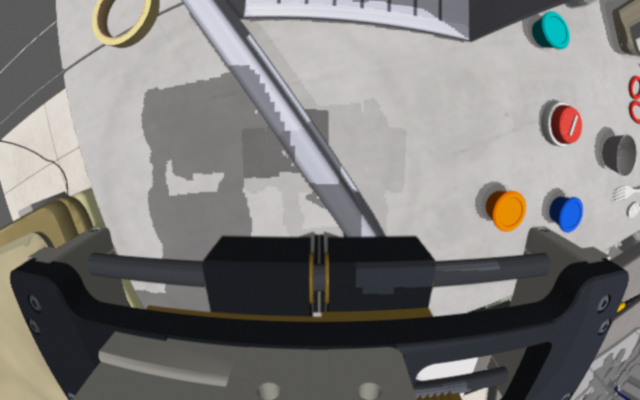

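The door is following the fingers at about 0.9 rad. I'll keep pushing.

Call:
apply_moves(
  increments=[
    {"linear":[5,-8,0],"turn":[0,0,0],"grip":0},
    {"linear":[10,-17,0],"turn":[0,0,0],"grip":0},
    {"linear":[16,-25,0],"turn":[0,0,0],"grip":0},
    {"linear":[22,-34,0],"turn":[0,0,0],"grip":0},
    {"linear":[29,-42,0],"turn":[0,0,0],"grip":0},
    {"linear":[36,-49,0],"turn":[0,0,0],"grip":0},
    {"linear":[43,-57,0],"turn":[0,0,0],"grip":0},
    {"linear":[51,-64,0],"turn":[0,0,0],"grip":0},
    {"linear":[60,-70,0],"turn":[0,0,0],"grip":0},
    {"linear":[68,-76,0],"turn":[0,0,0],"grip":0},
  ],
)

```text
time: 24.85
tool_pos: [0.4992, 0.0388, 0.1942]
tool_rot: [-3.14, -0.0, -1.576]
contact_force: [0.4, 0.1, 0.0]
opening: 0.0006
```

Call:
apply_moves(
  increments=[
    {"linear":[9,-6,0],"turn":[0,0,0],"grip":0},
    {"linear":[19,-11,0],"turn":[0,0,0],"grip":0},
    {"linear":[29,-16,0],"turn":[0,0,0],"grip":0},
    {"linear":[39,-20,0],"turn":[0,0,0],"grip":0},
    {"linear":[49,-24,0],"turn":[0,0,0],"grip":0},
    {"linear":[56,-26,0],"turn":[0,0,0],"grip":0},
    {"linear":[60,-27,0],"turn":[0,0,0],"grip":0},
    {"linear":[60,-27,0],"turn":[0,0,0],"grip":0},
  ],
)

```text
time: 25.65
tool_pos: [0.5588, 0.0122, 0.194]
tool_rot: [-3.14, -0.0, -1.576]
contact_force: [-0.9, -0.6, 0.2]
opening: 0.0002
```

```bash
python3 look.py wrist w19; python3 sweep.py | tail -5
```

```text
[0.5588 0.0122 0.194 ] [-3.1405e+00 -3.0000e-04 -1.5762e+00] [-0.115  0.43   1.482 -0.     1.228  1.461] 0.00021232959191027067 25.65 [-0.90061115 -0.61923366  0.2050586 ]
0.1 [0.5585 0.0105 0.195 ] [ 0. -2.  1.]
0.06 [0.567  0.0084 0.195 ] [ 9. -4.  1.]
0.03 [0.5734 0.0071 0.195 ] [15. -5.  1.]
0 [0.5799 0.006  0.195 ] [21. -6.  1.]
-0.02 [0.5842 0.0054 0.195 ] [26. -7.  1.]
```

View pics/w19.png

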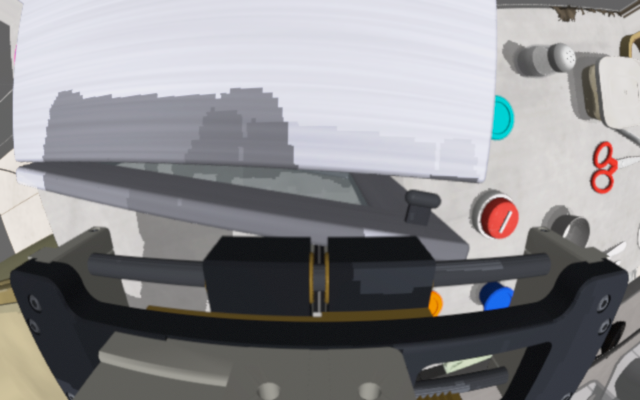

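Call:
apply_moves(
  increments=[
    {"linear":[4,-1,0],"turn":[0,0,0],"grip":0},
    {"linear":[8,-2,0],"turn":[0,0,0],"grip":0},
    {"linear":[11,-3,0],"turn":[0,0,0],"grip":0},
    {"linear":[14,-3,0],"turn":[0,0,0],"grip":0},
    {"linear":[16,-3,0],"turn":[0,0,0],"grip":0},
    {"linear":[18,-4,0],"turn":[0,0,0],"grip":0},
    {"linear":[18,-4,0],"turn":[0,0,0],"grip":0},
  ],
)

```text
time: 26.4
tool_pos: [0.5759, 0.0084, 0.1944]
tool_rot: [-3.141, -0.0, -1.576]
contact_force: [0.6, -0.1, 0.7]
opening: 0.0004
```

```bash
python3 look.py wrist w20; python3 sweep.py | tail -5
```

```text
[0.5759 0.0084 0.1944] [-3.1415e+00 -2.0000e-04 -1.5761e+00] [-0.118  0.461  1.43  -0.     1.25   1.458] 0.00038820137310049355 26.4 [ 0.56909689 -0.13925569  0.66310637]
0.1 [0.5585 0.0105 0.195 ] [-18.   2.   1.]
0.06 [0.567  0.0084 0.195 ] [-10.   0.   1.]
0.03 [0.5734 0.0071 0.195 ] [-3. -1.  1.]
0 [0.5799 0.006  0.195 ] [ 3. -2.  1.]
-0.02 [0.5842 0.0054 0.195 ] [ 8. -3.  1.]
```

View pics/w20.png

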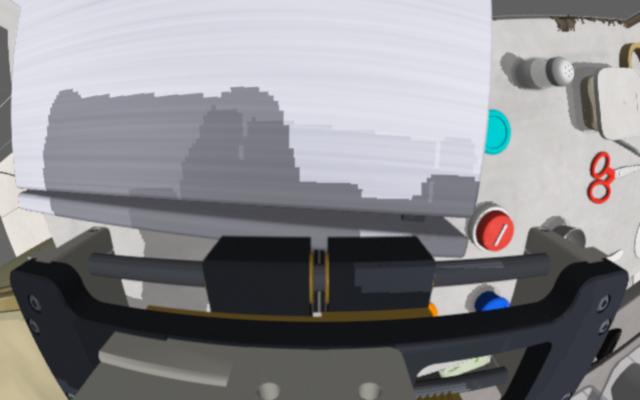

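Call:
apply_moves(
  increments=[
    {"linear":[2,0,0],"turn":[0,0,0],"grip":0},
    {"linear":[4,0,0],"turn":[0,0,0],"grip":0},
    {"linear":[6,0,0],"turn":[0,0,0],"grip":0},
    {"linear":[8,-1,0],"turn":[0,0,0],"grip":0},
    {"linear":[8,-1,0],"turn":[0,0,0],"grip":0},
  ],
)

```text
time: 26.95
tool_pos: [0.582, 0.0081, 0.1941]
tool_rot: [3.136, 0.001, -1.576]
contact_force: [-12.1, 1.9, 8.4]
opening: 0.0003
```

```bash
python3 look.py wrist w21; python3 sweep.py | tail -2
```

```text
[0.582  0.0081 0.1941] [ 3.1364e+00  1.1000e-03 -1.5761e+00] [-1.180e-01  4.750e-01  1.407e+00  1.000e-03  1.264e+00  1.458e+00] 0.00033273327393875535 26.95 [-12.14295087   1.9256223    8.43510921]
0 [0.5799 0.006  0.195 ] [-2. -2.  1.]
-0.02 [0.5842 0.0054 0.195 ] [ 2. -3.  1.]
```

View pics/w21.png

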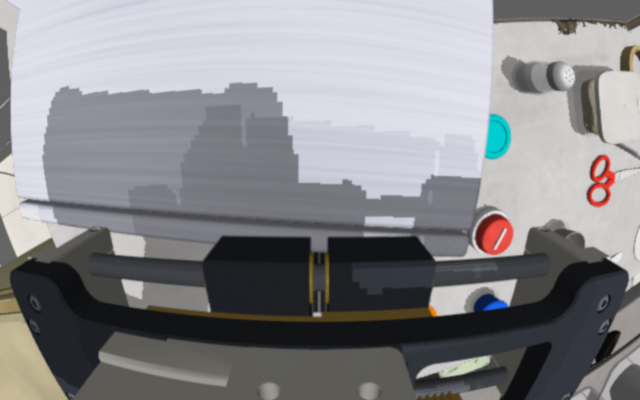

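Call:
apply_moves(
  increments=[
    {"linear":[2,0,0],"turn":[0,0,0],"grip":0},
    {"linear":[2,0,0],"turn":[0,0,0],"grip":0},
    {"linear":[2,0,0],"turn":[0,0,0],"grip":0},
  ],
)

```text
time: 27.3
tool_pos: [0.582, 0.0081, 0.1941]
tool_rot: [3.132, 0.001, -1.576]
contact_force: [-19.9, 2.9, 11.2]
opening: 0.0007
```

Call:
apply_moves(
  increments=[
    {"linear":[-4,0,0],"turn":[0,0,0],"grip":0},
    {"linear":[-12,0,0],"turn":[0,0,0],"grip":0},
    {"linear":[-30,-3,0],"turn":[0,0,0],"grip":0},
    {"linear":[-60,-8,10],"turn":[0,0,0],"grip":0},
    {"linear":[-90,-15,40],"turn":[0,0,0],"grip":0},
    {"linear":[-110,-20,80],"turn":[0,0,0],"grip":0},
    {"linear":[-110,-20,110],"turn":[0,0,0],"grip":0},
    {"linear":[-110,-20,110],"turn":[0,0,0],"grip":0},
  ],
)

```text
time: 28.1
tool_pos: [0.4781, -0.0133, 0.3088]
tool_rot: [-3.13, -0.002, -1.577]
contact_force: [0.7, 0.1, 0.3]
opening: 0.0007
```

```bash
python3 look.py wrist w22; python3 look.py scene sc22;python3 -c "
import cv2
im=cv2.imread('pics/sc22.png');cv2.imwrite('pics/sc22c.png',cv2.resize(im[130:280,190:340],None,fx=4,fy=4,interpolation=cv2.INTER_CUBIC))"
```

```text
[ 0.4781 -0.0133  0.3088] [-3.1303e+00 -2.1000e-03 -1.5767e+00] [-0.188  0.194  1.5    0.     1.436  1.388] 0.0006765731761575804 28.1 [0.68541995 0.14039264 0.29569313]
[ 0.4774 -0.013   0.3063] [-3.1346e+00 -1.3000e-03 -1.5764e+00] [-0.188  0.196  1.504  0.     1.434  1.388] 0.0005111075327503748 28.15 [ 0.01499099  0.15059535 -0.39197648]
```

View pics/w22.png

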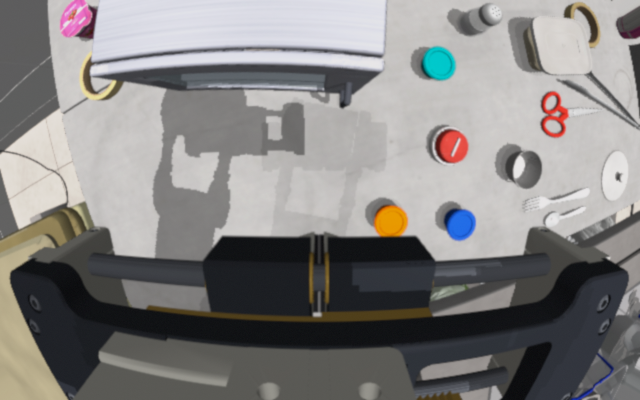

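View pics/sc22c.png

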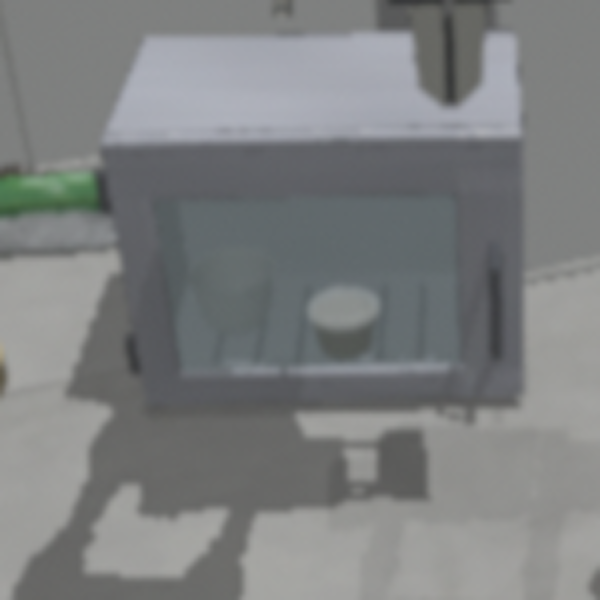

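Run:
```python
from door import *
im=cv2.imread('pics/w22.png');cv2.imwrite('pics/w22c.png',cv2.resize(im[40:110,80:400],None,fx=2.5,fy=5,interpolation=cv2.INTER_CUBIC))
```

```text
(no output)
```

View pics/w22c.png

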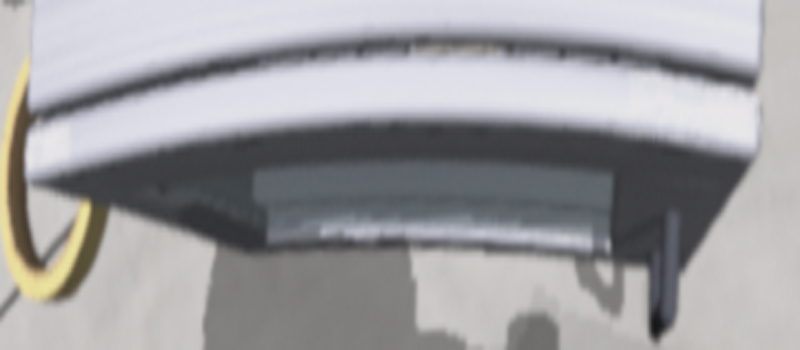

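```bash
python3 -c "
from cell import *
s=observe();print(s['time'],s['contact_force']);print(hand_in())"
```

```text
28.2 [-0.60031233  0.90881292 -0.21352017]
the job is handed in; nothing more can be done
None
```

I stood the lidded pot on the cabinet floor beside the cup and let go. I then pushed the door shut from outside with closed fingers and backed the arm clear before handing in at 28.2 s. No verdict was reported.

**Final checks:**
- **Pot:** before the door closed, the wrist camera put it at about x −0.036, y −0.005 m in the cabinet frame. Through the glass afterwards it looked upright with its lid on, and the inside cup was standing beside it. I placed it near the middle rather than 50 mm right of it, because the gripper body would not fit past the right wall.
- **Door:** the push ended on a hard stop, with the force rising to about 20 N in x and the finger not moving further. After the arm backed off, the gap along the top edge was even and small from hinge to free edge. I did not read the joint angle itself.
- **Table items:** the timer, steel cup and salt shaker looked upright and in place in the last picture.

**What went wrong or disagreed:**
- On the first way in, the gripper body touched the right wall at about 14 N. I backed out, turned the hand and went in again without contact.
- The door was about 1.10 rad open at the start and about 1.21 when I came to close it, so something, probably the hand, nudged it open.
- The wrist camera differed from the fixed cameras by about 6 to 8 mm in x at long range. I settled the pick position by looking again close up.

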